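# Put the bud away in the damp box

### The arm

A 7-joint arm with a two-finger parallel gripper is mounted at the origin on a cart in front of the work surface, level with it; the furniture and walls round the work are solid. World frame = base frame: x ahead of the robot, y to its left, z up, the work surface at z = 0. Lengths are in m, angles in degrees, forces in N, time in s.
With the tool pointing down it reaches from about 0.425 to 1.025 m from the base axis. Payload 3.6 kg.
Tool frame: the origin (TCP) lies between the finger pads; the fingertips stand env.tip_extent ahead of it and the grasp point (between the pads) lies 11 mm behind it (env.tip_extent is the distance from the TCP to the fingertips, in m); x points along the fingers, z is the direction in which the jaws open and shut, and the axes are right-handed (so a half turn about x gives the same grasp; the last joint's range is limited). The gripper opens to 85 mm and grips with 20 to 120 N. Pads are 22 mm wide; open, the fingers measure 114 mm over their backs; the gripper's body (76 mm by 85 mm) begins 54 mm behind the grasp point. The pads swing forward as they close: fully open they stand 13 mm farther back than shut.
Start: joints at [-77.149, 33.873, 2.773, 92.16, -1.908, 54.013, -1.931], TCP at [0.227, 0.689, 0.239] pointing down, gripper open.
Joint ranges: [-153.93, 153.93], [-27.13, 128.08], [-72.61, 78.16], [10.71, 143.7], [-87.88, 267.88], [4.46, 118.87], [-176.78, 176.78]. Speed limits (degrees/s): [147.25, 147.25, 180, 180, 180, 180, 180].

### API

Orientations are given as a 3x3 rotation matrix whose columns are the frame's x, y, z axes.
In Python, from rig import env gives the robot as it stands. The module is installed in compiled form; this text tells all that it offers.
- The arm moves only by the tool drive_tool, never from a script. Its argument "commands" is a list of rows, each a list of 3 entries, a list of its own where there are three numbers: the shift along the tool's x, y, z in cm, then the turn, a rotation vector about the tool's x, y, z in degrees, then the closure in counts, from 0 (fully open) to 255 (shut). In form: [[[dx, dy, dz], [ax, ay, az], hand], ...]. A call has 1 to 5 rows; each row is the pose to reach, as a shift and turn from the pose commanded when the call began, along the tool's axes at that moment; what a row does not reach only later rows make up. A row lasts 1/10 s, in which the tool goes at most 50 mm and 8.59 degrees, less where a joint would pass 70% of its speed; a pose out of reach is approached as far as the arm can. A call with a gripper value outside its range is refused whole. The fingers move at their own pace and stop on an object; the grip force is fixed at half the most. Time passes only in rows, so rows that repeat a pose let the fingers close. It gives the time, the measured TCP pose, the force and the opening at its end, in the units of the state.
- env.get_state(): the state, without advancing time (a new reading comes with each control period).
- env.grab_frame(name): name is "side" or "top" or "wrist"; returns the picture (384x512x3 uint8, red, green, blue); there is no depth.
- env.get_calibration(name): a dict with "intrinsics" (3x3 intrinsics, pixels), "R" (3x3) and "t" (3): a world point X has camera coordinates R X + t. Camera axes: x right, y down, z forward; pixel columns grow to the right and rows downward; lengths in m; the calibration is good to about 2 mm. A picture is of the moment at which its call begins: read the wrist's pose just before it. get_calibration takes no time and is no camera call; for the wrist camera it gives the pose at the moment of the call.
- env.close_job(): hands the job in, once; it reports no verdict.
The state is a dict: "time_s": time; "q": joint angles; "joint_vel": joint speeds; "joint_torque": joint torques, N m; "tcp_pos": TCP position; "tcp_rot": TCP orientation; "force": force on the tool from outside, world axes, zero at the start; "moment": the same for the moment, N m; "grip_width": finger opening in m.
Only numpy, scipy, OpenCV 4.12 (cv2) and the standard library are available. Lean on these libraries where they do the work, as an engineer would, in place of code of your own. Each camera call takes 0.05 s, during which the arm holds its last target.

### The job

The raw clay bud on the banding wheel has to stay damp overnight: lift it off the wheel on its carrying bat, set bat and bud down level on the plaster slab in the damp box, and close the lid fully. Carry it by the bow only: do not touch the bud, do not drop the bat, keep the bud standing in the middle of it, and leave the other things where they are.

Things in the scene. Friction and masses are not known exactly. Their poses are not given: they have to be found in the camera images.
- bat: Carrying bat: a plywood board 112 (x) x 150 (y) x 10 mm with a fixed bow of 8 mm steel rod over it; it stands loose on the plate of the banding wheel, at any heading, up to about 30 mm off the spindle. Origin: centre of the board's underside, z up. The bow stands in the bat's y-z plane: uprights at y = +-66 mm, the level bar along y at 122 mm above the underside. With the bud it weighs 0.3 to 0.5 kg.
- bat_grip (a point): Centre of the round wooden grip on the bow's level bar: 18 mm thick, 80 mm long along the bat's y axis, 122 mm above the board's underside, its centre 43 mm above the top of the bud, which is the only thing below it.
- bud: The fluted clay bud, off-white, 81 x 73 mm and 69 mm high, standing loose near the middle of the bat under the bow. Raw and fragile. Origin: centre of its underside, z up.
- banding_wheel: Banding wheel: a cast foot, 160 mm across at the bottom, fixed to the worktop, with a round plate of 237 mm on top that turns freely about the vertical spindle at the least touch. Origin: on the spindle at the foot's underside; the plate's top is 143 mm above it.
- damp_box: Damp box: open plastic tub 185 (x) x 230 (y) x 160 mm, walls 4 mm, fixed; a flat plaster slab covers the bottom (177 x 222 mm inside). Origin: centre of its underside; x points to the hinged (far) side, z up. The rim is 160 mm above the origin.
- slab_top (a point): Middle of the plaster slab's top, 19 mm above the damp box's underside; the bat is to stand on it. Axes as the damp box.
- lid (a joint): Lid angle, rad: 0 = shut on the rim, about 1.6 to 1.8 = standing open behind the box. The hinge is stiff (about 0.5 N m): the lid stays wherever it is left, and must be pressed all the way down.
- lid_hinge (a point): Middle of the lid's hinge line, behind the far rim: 99.5 mm along the damp box's x axis from its origin, 162.5 mm above its underside; the line runs along the damp box's y.
- lid_front (a point): Middle of the lid's front edge, on its outer (upper when shut) face, 199 mm from the hinge. The lid is a plate 199 x 244 mm, 6 mm thick, with a raised field of 2 mm and a thumb lip 70 mm wide and 14 mm long beyond the front edge; the face turned away from the box when open is the one to push.
- slip_jar: Bystander: screw-lid jar 65 mm wide, 92 mm high, loose. Origin: centre of its underside.
- spray_bottle: Bystander: trigger sprayer 65 x 86 mm, 185 mm high, loose. Origin: centre of its underside.
- plaster_block: Bystander: white block 45 x 90 x 30 mm, loose. Origin: centre of its underside.
Things that resemble listed ones, but are neither listed nor needed, are in the scene too. Leave any blue look-alike of the bud alone.

How it is judged (in metres and radians):
On the way, in this order (a step that is already met when the one before it is completed fails the run):
1. the bat, with the bud standing on it, has been lifted at least 20 mm clear of the wheel (z of bat in the frame of banding_wheel above 0.163 m and x of bud in the frame of bat between -0.025 and 0.025 m and y of bud in the frame of bat between -0.025 and 0.025 m and z of bud in the frame of bat between 0.005 and 0.015 m and angle between bud's own z axis and vertical below 0.1 rad), for 0.2 s.
2. the bat stands on the plaster slab in the damp box, let go (x of bat in the frame of damp_box between -0.05 and 0.05 m and y of bat in the frame of damp_box between -0.05 and 0.05 m and z of bat in the frame of slab_top between -0.004 and 0.004 m and angle between bat's own z axis and vertical below 0.05 rad and contact force between each of the fingers, the arm and bat below 0.05 N), for 0.2 s.
At the end, for the whole second after the job is handed in: The bat stands flat on the slab in the damp box (within 50 mm of its centre each way, height 4 mm, tilt 0.05 rad), let go and at rest; the bud stands upright on it (within 25 mm of the board's centre each way, 5 mm in height, tilt under 0.1 rad); the lid is shut (below 0.05 rad) (all of step 2 and x of bud in the frame of bat between -0.025 and 0.025 m and y of bud in the frame of bat between -0.025 and 0.025 m and z of bud in the frame of bat between 0.005 and 0.015 m and angle between bud's own z axis and vertical below 0.1 rad and value of joint lid below 0.05 rad and linear speed of each of bat, bud below 0.02 m/s); the robot touches nothing.
It fails at once if the robot touches the bud (contact force between any of the fingers, the arm and bud above 0.3 N).
It fails at once if the bat is dropped (it falls, out of the fingers, faster than 0.5 m/s) (linear speed of bat above 0.5 m/s and contact force between the fingers and bat below 0.05 N).
It fails at once if a bystander (jar, sprayer, plaster block) is pushed more than 30 mm away (distance of any of slip_jar, spray_bottle, plaster_block from where it was at the start of the episode above 0.03 m).
It also fails if it takes over 72 s, if anything falls off the work surface, if the arm or the gripper's body presses on something with over 40 N, if the wrist force passes 120 N, or if a joint passes its speed limit or range.

## Working session

There is one attempt and no reset: what is moved stays moved. The work goes in short steps, Python scripts to look and compute and a tool call to move; the robot and the scene stay as the last step left them, time stands still between calls to the robot, and variables do not carry over. Pictures are saved under pics/ and viewed, and the job is handed in when it is done.

Besides the shell and the picture viewer there is one more tool, called after "Call:" by a JSON object that holds its "api" and its "payload", one argument or row to a line. drive_tool: Moves the arm, as the interface text tells. Its arguments: {"type":"object","properties":{"commands":{"type":"array"}},"required":["commands"]}

```bash
mkdir -p pics
cat > h.py <<'E'
from rig import env
import numpy as np, cv2
np.set_printoptions(precision=4,suppress=True)
def grab(n,f):
    c=env.get_calibration(n); im=env.grab_frame(n)
    cv2.imwrite('pics/'+f+'.png',im[:,:,::-1]); np.savez('pics/'+f+'.npz',K=c['intrinsics'],R=c['R'],t=c['t'])
    return im,c
def load(f):
    return cv2.imread('pics/'+f+'.png')[:,:,::-1].copy(), dict(np.load('pics/'+f+'.npz'))
def ray(c,uv):
    K=c.get('K',c.get('intrinsics')); K=np.array(K);R=np.array(c['R']);t=np.array(c['t'])
    d=R.T@np.linalg.inv(K)@np.array([uv[0],uv[1],1.0]); return -R.T@t,d/np.linalg.norm(d)
def plane(c,uv,z):
    o,d=ray(c,uv); return o+d*(z-o[2])/d[2]
def tri(c1,u1,c2,u2):
    o1,d1=ray(c1,u1);o2,d2=ray(c2,u2)
    A=np.stack([d1,-d2],1);s=np.linalg.lstsq(A,o2-o1,rcond=None)[0]
    a=o1+s[0]*d1;b=o2+s[1]*d2; return (a+b)/2,np.linalg.norm(a-b)
def proj(c,X):
    K=np.array(c.get('K',c.get('intrinsics')));p=K@(np.array(c['R'])@np.array(X)+np.array(c['t']));return p[:2]/p[2]
E
python3 - <<'E'
from h import *
s=env.get_state(); print(s, env.tip_extent)
for n in ['side','top','wrist']:
    im,c=grab(n,n+'0'); print(n,c)
E
```

```text
{'time_s': 0.0, 'q': array([-77.1489,  33.9281,   2.767 ,  92.2377,  -1.9091,  54.0125,
        -1.9324]), 'joint_vel': array([-0.0491,  0.1356, -0.1008, -0.0638, -0.015 ,  0.0106,  0.0032]), 'joint_torque': array([  0.0014, -54.8691,   1.5464, -19.8123,   0.0092,   0.0087,
        -0.    ]), 'tcp_pos': array([0.2263, 0.6879, 0.2381]), 'tcp_rot': array([[-0.0006, -0.9499,  0.3124],
       [-0.0022,  0.3124,  0.9499],
       [-1.    , -0.0001, -0.0023]]), 'force': array([ 0.8725, -0.5516,  0.9963]), 'moment': array([-0.0262, -0.06  , -0.0373]), 'grip_width': 0.08550151004770197} 0.008
side {'intrinsics': array([[391.8039,   0.    , 263.1612],
       [  0.    , 391.8039, 192.5388],
       [  0.    ,   0.    ,   1.    ]]), 'R': array([[ 0.182 ,  0.9831,  0.0185],
       [ 0.4667, -0.0698, -0.8817],
       [-0.8655,  0.1691, -0.4715]]), 't': array([-0.021 , -0.1075,  1.6232])}
top {'intrinsics': array([[347.9668,   0.    , 251.7094],
       [  0.    , 347.9668, 189.5653],
       [  0.    ,   0.    ,   1.    ]]), 'R': array([[-0.4532, -0.8913,  0.0115],
       [-0.726 ,  0.3616, -0.585 ],
       [ 0.5173, -0.2735, -0.8109]]), 't': array([0.1755, 0.5197, 0.7403])}
wrist {'intrinsics': array([[323.6034,   0.    , 253.509 ],
       [  0.    , 323.6034, 193.6276],
       [  0.    ,   0.    ,   1.    ]]), 'R': array([[ 0.3132,  0.9497, -0.002 ],
       [ 0.9094, -0.2993,  0.2889],
       [ 0.2738, -0.0923, -0.9574]]), 't': array([-0.7235, -0.0383,  0.3799])}
```

View pics/side0.png

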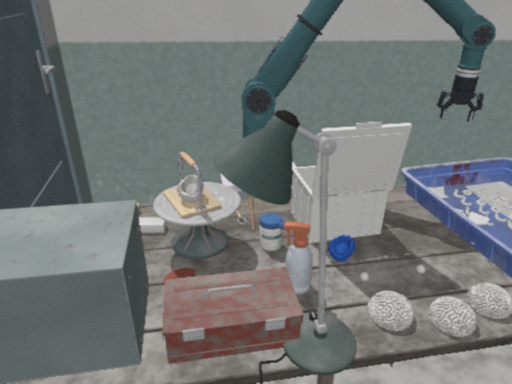

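View pics/top0.png

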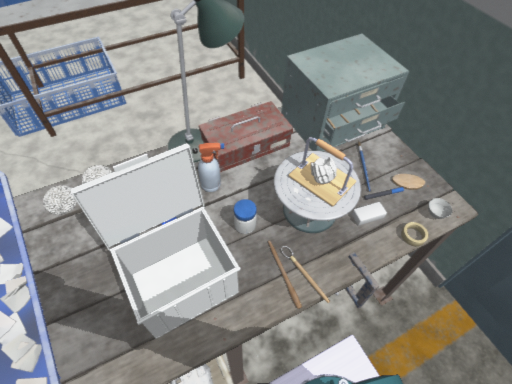

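View pics/wrist0.png

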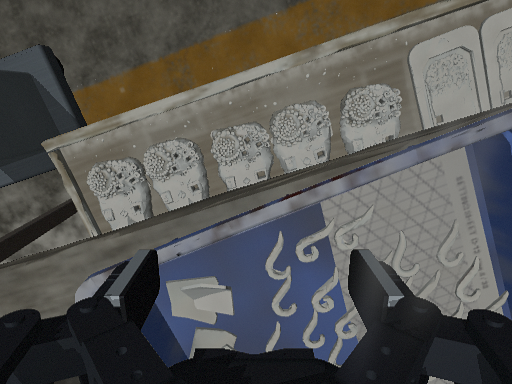

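Top view: the off‑white bud is under the bow on the wheel at about (323,172), with the wooden grip near (327,148). The open damp box is at about (175,270) with its lid standing behind it. Side view: bud (190,190), grip (188,159), box (340,200), jar (271,232), sprayer (299,262). The wrist view shows only trays of moulds. Next, closer crops.

Run:
```python
from h import *
s,_=load('side0');t,_=load('top0')
def crop(im,x0,y0,x1,y1,k): return cv2.resize(im[y0:y1,x0:x1],None,fx=k,fy=k,interpolation=cv2.INTER_CUBIC)
cv2.imwrite('pics/c1.png',crop(s,140,140,260,260,5)[:,:,::-1])
cv2.imwrite('pics/c2.png',crop(t,260,120,380,240,5)[:,:,::-1])
cv2.imwrite('pics/c3.png',crop(t,70,140,250,340,3)[:,:,::-1])
cv2.imwrite('pics/c4.png',crop(s,280,110,420,250,4)[:,:,::-1])
```

```text
(no output)
```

View pics/c1.png

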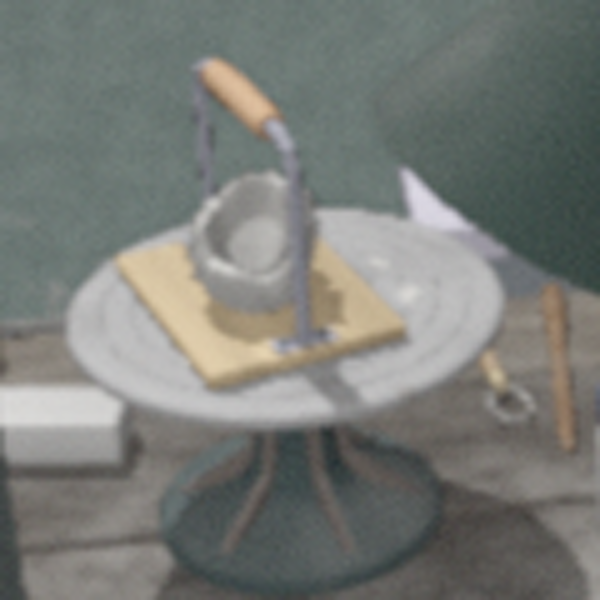

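View pics/c2.png

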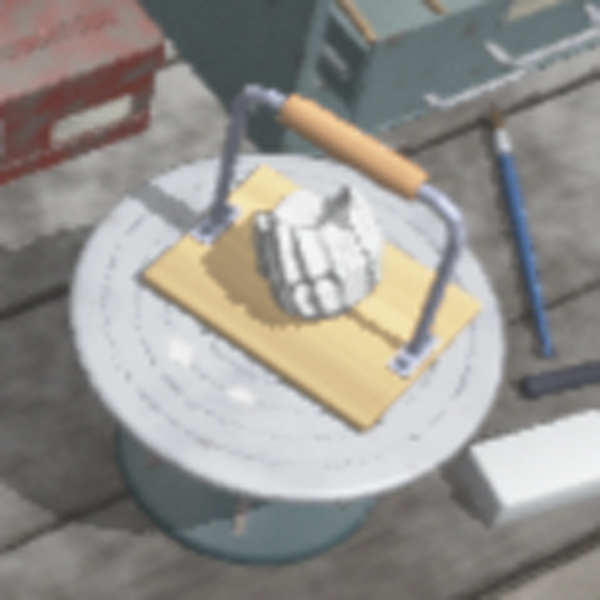

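View pics/c3.png

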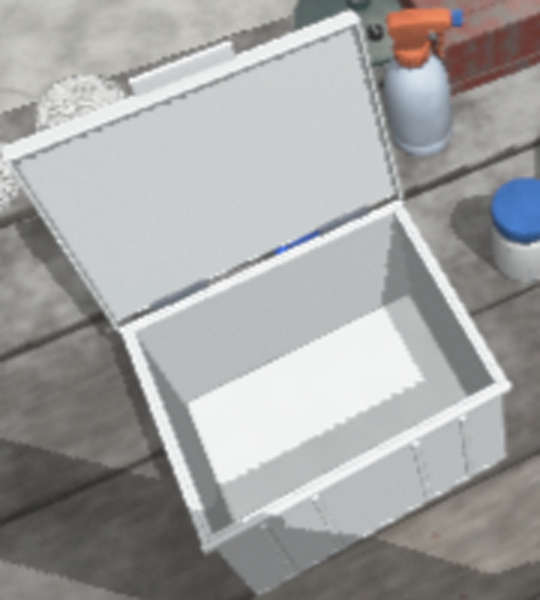

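View pics/c4.png

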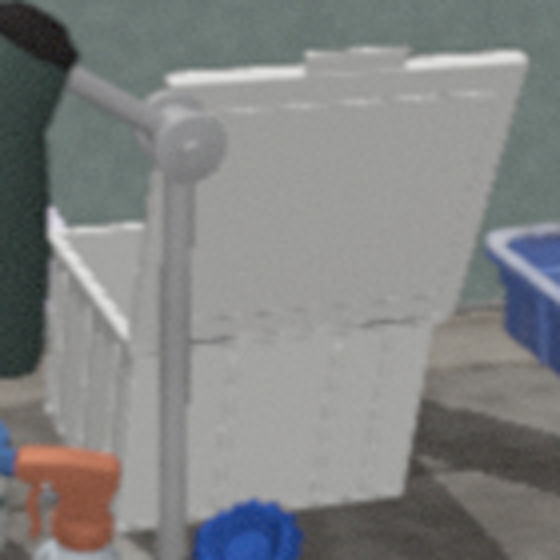

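Run:
```python
from h import *
_,S=load('side0');_,T=load('top0')
def p(n,s,t):
    X,e=tri(S,s,T,t);print(n,X,'gap',round(e,4)); return X
a=p('grip far(+x)',(193.6,165),(317.6,141)); b=p('grip near',(182,153.6),(343.6,157))
d=a-b;print('mid',(a+b)/2,'len',np.linalg.norm(d),'heading',np.degrees(np.arctan2(d[1],d[0])))
# lid top corners
p('lid +y corner',(411.5,125),(71.7,191.7)); p('lid -y corner',(322,130),(189.3,145))
for n,t in [('nl',(138.3,323.3)),('nr',(240,268.3)),('fr',(204,209)),('fl',(110,250))]: print(n,plane(T,t,0.16))
# board corners (z~.153) crop2
for n,t in [('E',(482,300)),('S',(362,430)),('W',(143,272)),('N',(265,165))]:
    print(n,plane(T,(260+t[0]/5,120+t[1]/5),0.150))
# plate ellipse
for t in [(72,310),(505,310),(290,155),(290,498)]: print(plane(T,(260+t[0]/5,120+t[1]/5),0.143))
# jar/sprayer/lamp heights
p('sprayer top',(299,224),(209,147)); p('jar',(272,217),(245,207)); p('lamp joint',(325,147),(182,17)); p('shade top',(287,117),(205,0))
print(plane(S,(320,340),0),plane(T,(185,145),0))
p('board?',(140+117/5,140+258/5),(260+482/5,120+300/5))
```

```text
grip far(+x) [ 0.5417 -0.2618  0.264 ] gap 0.0002
grip near [ 0.4677 -0.2892  0.2656] gap 0.0022
mid [ 0.5047 -0.2755  0.2648] len 0.07896506341445776 heading 20.35711706958251
lid +y corner [0.5725 0.2977 0.355 ] gap 0.0003
lid -y corner [0.585  0.0527 0.3569] gap 0.0001
nl [0.3496 0.2824 0.16  ]
nr [0.3636 0.0438 0.16  ]
fr [0.5472 0.0558 0.16  ]
fl [0.5399 0.2942 0.16  ]
E [ 0.455  -0.3534  0.15  ]
S [ 0.414  -0.2459  0.15  ]
W [ 0.5544 -0.1972  0.15  ]
N [ 0.591  -0.3006  0.15  ]
[ 0.5534 -0.1523  0.143 ]
[ 0.4473 -0.3654  0.143 ]
[ 0.5959 -0.3224  0.143 ]
[ 0.3994 -0.1932  0.143 ]
sprayer top [ 0.7203 -0.0316  0.179 ] gap 0.0018
jar [ 0.5453 -0.0572  0.0937] gap 0.0021
lamp joint [ 0.9164 -0.0634  0.4482] gap 0.0083
shade top [ 0.8874 -0.1183  0.4899] gap 0.0072
[ 0.9029 -0.0221  0.    ] [ 0.9261 -0.0111  0.    ]
board? [ 0.4548 -0.3516  0.1503] gap 0.0027
```

Candidates: (a) off‑white bud on the bat, top (323,172); (b) blue look‑alike, side (343,248); (c) white knobbly balls, top (60,200) and (95,178). I choose (a): the crop shows it on the plywood bat under the bow. The triangulated grip is at (0.505,-0.276,0.265), 79 mm long, heading 20.4°, and it agrees with the board corners and the given heights. The box centre is about (0.450,0.169), heading about 3.2°, with its lid leaning outwards.

```bash
cat > goal.py <<'E'
import sys
from h import *
from scipy.spatial.transform import Rotation as Ro
# goal x y z jawheading(deg) [pitch about jaw... none]
def Rt(h):
    h=np.radians(h); x=np.array([0,0,-1.]);z=np.array([np.cos(h),np.sin(h),0]);return np.stack([x,np.cross(z,x),z],1)
s=env.get_state();x,y,z,h=map(float,sys.argv[1:5]);R=s['tcp_rot'];P=np.array([x,y,z])
print('t',s['time_s'],'tcp',s['tcp_pos'],'F',s['force'],'w',s['grip_width'],'q',s['q'].round(0))
print('cm',(R.T@(P-s['tcp_pos'])*100).round(2),'rot',Ro.from_matrix(R.T@Rt(h)).as_rotvec(degrees=True).round(2))
E
python3 goal.py .227 .689 .42 71.8;python3 goal.py .50 .17 .42 0;python3 goal.py .505 -.276 .36 -69.6
```

```text
t 0.15 tcp [0.2263 0.6881 0.2384] F [-0.8054 -0.1021  0.2484] w 0.0855453260731964 q [-77.  34.   3.  92.  -2.  54.  -2.]
cm [-18.16  -0.04   0.07] rot [-0.   -0.1   0.01]
t 0.15 tcp [0.2263 0.6881 0.2384] F [-0.8054 -0.1021  0.2484] w 0.0855453260731964 q [-77.  34.   3.  92.  -2.  54.  -2.]
cm [-18.09 -42.18 -40.7 ] rot [71.8  -0.08  0.07]
t 0.15 tcp [0.2263 0.6881 0.2384] F [-0.8054 -0.1021  0.2484] w 0.0855453260731964 q [-77.  34.   3.  92.  -2.  54.  -2.]
cm [-12.01 -56.59 -82.9 ] rot [141.4   -0.04   0.12]
```

Call:
{"api": "drive_tool", "payload": {
  "commands": [
    [[-5,0,0],[0,0,0],0],
    [[-10,0,0],[8,0,0],0],
    [[-15,-1,-2],[16,0,0],0],
    [[-18,-4,-5],[24,0,0],0],
    [[-18,-8,-8],[32,0,0],0]
  ]
}}

```text
time_s: 0.65
tcp_pos: [0.2735, 0.5945, 0.4242]
tcp_rot: [[0.002, -0.64, 0.768], [0.01, 0.768, 0.64], [-1.0, 0.006, 0.008]]
force: [1.1, 0.2, 0.2]
grip_width: 0.0853
```

Call:
{"api": "drive_tool", "payload": {
  "commands": [
    [[0,-1,-5],[8,0,0],0],
    [[0,-2,-10],[16,0,0],0],
    [[0,-3,-15],[24,0,0],0],
    [[0,-5,-20],[32,0,0],0],
    [[0,-7,-24],[40,0,0],0]
  ]
}}

```text
time_s: 1.15
tcp_pos: [0.1342, 0.3839, 0.4185]
tcp_rot: [[-0.0, 0.008, 1.0], [-0.001, 1.0, -0.008], [-1.0, -0.001, -0.0]]
force: [0.2, 0.6, 0.3]
grip_width: 0.0855
```

```bash
python3 goal.py .50 .17 .42 0;python3 goal.py .505 -.276 .40 -69.6
```

```text
t 1.15 tcp [0.1342 0.3839 0.4185] F [0.2011 0.5879 0.2601] w 0.08549789414719351 q [-92.  -2.  14. 117.   1.  65. -78.]
cm [ -0.15 -21.11  36.74] rot [-0.44 -0.02  0.04]
t 1.15 tcp [0.1342 0.3839 0.4185] F [0.2011 0.5879 0.2601] w 0.08549789414719351 q [-92.  -2.  14. 117.   1.  65. -78.]
cm [  1.88 -65.7   37.59] rot [69.16  0.    0.04]
```

Call:
{"api": "drive_tool", "payload": {
  "commands": [
    [[0,-1,5],[0,0,0],0],
    [[0,-3,9],[0,0,0],0],
    [[0,-5,13],[0,0,0],0],
    [[0,-8,17],[0,0,0],0],
    [[0,-11,21],[0,0,0],0]
  ]
}}

```text
time_s: 1.65
tcp_pos: [0.3465, 0.2735, 0.419]
tcp_rot: [[0.0, 0.003, 1.0], [0.001, 1.0, -0.003], [-1.0, 0.001, 0.0]]
force: [1.3, 1.4, 0.4]
grip_width: 0.0854
```

Call:
{"api": "drive_tool", "payload": {
  "commands": [
    [[0,-4,3],[8,0,0],0],
    [[0,-8,6],[16,0,0],0],
    [[0,-12,9],[24,0,0],0],
    [[0,-16,12],[32,0,0],0],
    [[0,-20,14],[40,0,0],0]
  ]
}}

```text
time_s: 2.15
tcp_pos: [0.486, 0.0725, 0.4192]
tcp_rot: [[0.001, 0.65, 0.76], [-0.0, 0.76, -0.65], [-1.0, 0.001, 0.001]]
force: [0.6, 0.1, -0.8]
grip_width: 0.0856
```

```bash
python3 goal.py .505 -.276 .40 -69.6
```

```text
t 2.15 tcp [0.486  0.0725 0.4192] F [ 0.5621  0.103  -0.8293] w 0.08563717060678104 q [-56.   8.  49. 110.  -6.  65. -46.]
cm [  1.92 -25.25  24.1 ] rot [29.05  0.05 -0.06]
```

Call:
{"api": "drive_tool", "payload": {
  "commands": [
    [[0,-3.5,3.5],[6,0,0],0],
    [[0,-7,7],[12,0,0],0],
    [[0,-10.5,10.5],[18,0,0],0],
    [[0,-14,14],[24,0,0],0],
    [[0,-17.5,17],[29,0,0],0]
  ]
}}

```text
time_s: 2.65
tcp_pos: [0.5015, -0.1709, 0.419]
tcp_rot: [[0.0, 0.936, 0.352], [0.0, 0.352, -0.936], [-1.0, 0.0, 0.0]]
force: [1.0, -0.3, 0.2]
grip_width: 0.0856
```

```bash
python3 goal.py .505 -.276 .36 -69.6
```

```text
t 2.65 tcp [ 0.5015 -0.1709  0.419 ] F [ 1.038  -0.3353  0.1887] w 0.08563380145030008 q [-33.  15.  59. 106. -14.  67. -38.]
cm [ 5.9  -3.37  9.96] rot [ 0.18  0.01 -0.03]
```

Call:
{"api": "drive_tool", "payload": {
  "commands": [
    [[0,-1,3],[0,0,0],0],
    [[1,-2,6],[0,0,0],0],
    [[3,-3,9],[0,0,0],0],
    [[5,-3.4,10],[0,0,0],0],
    [[6,-3.4,10],[0,0,0],0]
  ]
}}

```text
time_s: 3.15
tcp_pos: [0.5037, -0.2761, 0.3573]
tcp_rot: [[-0.003, 0.936, 0.351], [0.0, 0.351, -0.936], [-1.0, -0.003, -0.001]]
force: [-0.4, -0.0, -0.2]
grip_width: 0.0856
```

```bash
python3 goal.py .505 -.276 .36 -69.6
python3 - <<'E'
from h import *
grab('wrist','w1');grab('top','t1')
E
```

```text
t 3.15 tcp [ 0.5037 -0.2761  0.3573] F [-0.3638 -0.0285 -0.1876] w 0.08561340177696529 q [-16.  23.  55. 106. -21.  62. -22.]
cm [-0.27  0.13  0.04] rot [ 0.16 -0.06  0.15]
```

View pics/w1.png

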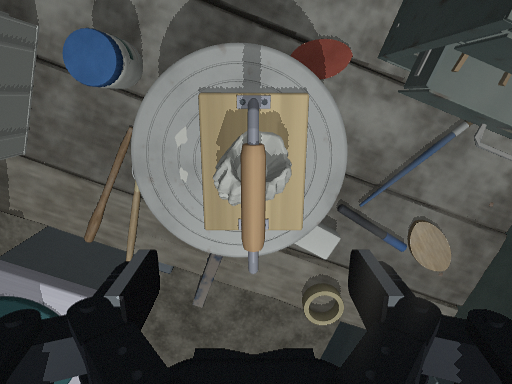

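View pics/t1.png

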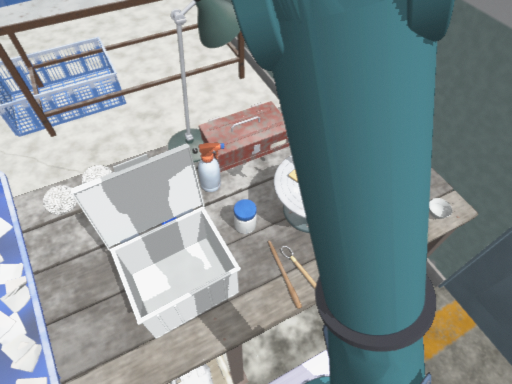

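Wrist: the grip runs from (253,144) to (252,250), upright in the image and centred between the fingers. The bud sits below it on the board. I check this against the earlier views.

```bash
python3 - <<'E'
from h import *
im,W=load('w1');_,S=load('side0');_,T=load('top0')
hsv=cv2.cvtColor(im,cv2.COLOR_RGB2HSV)
m=cv2.inRange(hsv,(8,100,90),(20,255,255)); m[:,:235]=0;m[:,275:]=0;m[:135]=0;m[260:]=0
ys,xs=np.nonzero(m);print(xs.min(),xs.max(),ys.min(),ys.max())
for r in (155,200,240): q=np.nonzero(m[r])[0];print(r,q.min(),q.max())
g=proj(W,[.5047,-.2755,.2648]);print('grip pred',g)
for z in (.262,.265): 
  a=plane(W,(254,145),z);b=plane(W,(252.5,248),z);print(a,b,(a+b)/2,np.linalg.norm(a-b),np.degrees(np.arctan2((a-b)[1],(a-b)[0])))
print('tri W/S',tri(W,(253,197),S,(187.8,159.3)),tri(W,(253,197),T,(330.6,149)))
E
python3 goal.py .505 -.276 .253 -69.6
```

```text
241 265 145 251
155 265 265
200 242 264
240 242 263
grip pred [252.3349 199.1443]
[ 0.5422 -0.2628  0.262 ] [ 0.4662 -0.29    0.262 ] [ 0.5042 -0.2764  0.262 ] 0.0807333911035567 19.703609889669934
[ 0.5426 -0.2626  0.265 ] [ 0.4676 -0.2895  0.265 ] [ 0.5051 -0.276   0.265 ] 0.07968101308921874 19.703609889669952
tri W/S (array([ 0.5066, -0.2754,  0.2654]), np.float64(0.00027526657025107084)) (array([ 0.5055, -0.276 ,  0.2627]), np.float64(0.0009699056123717326))
t 3.25 tcp [ 0.5045 -0.2732  0.3573] F [0.6958 0.1628 0.3561] w 0.08537805077577655 q [-16.  23.  55. 106. -21.  62. -22.]
cm [10.43 -0.03  0.31] rot [ 0.39 -0.19  0.14]
```

Call:
{"api": "drive_tool", "payload": {
  "commands": [
    [[2,0,0],[0,0,0],0],
    [[4,0,0.1],[0,0,0],0],
    [[6,0,0.1],[0,0,0],0],
    [[7,0,0.1],[0,0,0],0],
    [[7,0,0.1],[0,0,0],0]
  ]
}}

```text
time_s: 3.75
tcp_pos: [0.5058, -0.2738, 0.2884]
tcp_rot: [[-0.001, 0.934, 0.357], [0.001, 0.357, -0.934], [-1.0, -0.001, -0.002]]
force: [-0.2, 0.3, 0.8]
grip_width: 0.085
```

```bash
python3 goal.py .505 -.276 .253 -69.9
python3 - <<'E'
from h import *
grab('wrist','w2')
print(env.get_state()['tcp_pos'])
E
python3 goal.py .505 -.276 .253 -69.9
```

```text
t 3.75 tcp [ 0.5058 -0.2738  0.2884] F [-0.2458  0.2762  0.8114] w 0.08498095890964366 q [-13.  27.  52. 110. -26.  55. -17.]
cm [ 3.54 -0.15  0.18] rot [ 0.81 -0.11  0.05]
[ 0.5062 -0.2746  0.2893]
t 3.8 tcp [ 0.5062 -0.2746  0.2893] F [ 0.9851 -0.1875 -0.4005] w 0.08526202509124774 q [-13.  27.  52. 110. -26.  55. -17.]
cm [ 3.63 -0.16  0.09] rot [ 0.78 -0.02 -0.02]
```

View pics/w2.png

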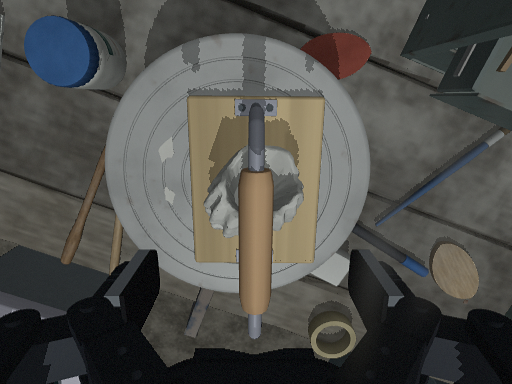

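Wrist: the grip is at x≈256, midway between the fingers (about 138 and 372). Continuing down.

Call:
{"api": "drive_tool", "payload": {
  "commands": [
    [[1,-0.1,0.1],[0.6,0,0],0],
    [[2,-0.1,0.1],[0.6,0,0],0],
    [[3,-0.1,0.1],[0.6,0,0],0],
    [[3.6,-0.1,0.1],[0.6,0,0],0],
    [[3.6,-0.1,0.1],[0.6,0,0],0]
  ]
}}

```text
time_s: 4.3
tcp_pos: [0.5044, -0.2763, 0.2518]
tcp_rot: [[-0.002, 0.939, 0.345], [0.001, 0.345, -0.939], [-1.0, -0.002, -0.002]]
force: [-0.3, -0.2, 0.4]
grip_width: 0.0858
```

Call:
{"api": "drive_tool", "payload": {
  "commands": [
    [[0,0,0],[0,0,0],120],
    [[0,0,0],[0,0,0],150],
    [[0,0,0],[0,0,0],180],
    [[0,0,0],[0,0,0],210],
    [[0,0,0],[0,0,0],255]
  ]
}}

```text
time_s: 4.8
tcp_pos: [0.5048, -0.276, 0.2532]
tcp_rot: [[-0.001, 0.938, 0.346], [0.002, 0.346, -0.938], [-1.0, 0.0, -0.002]]
force: [-1.2, 2.5, 1.2]
grip_width: 0.0161
```

Call:
{"api": "drive_tool", "payload": {
  "commands": [
    [[0,0,0],[0,0,0],255],
    [[0,0,0],[0,0,0],255],
    [[0,0,0],[0,0,0],255],
    [[0,0,0],[0,0,0],255]
  ]
}}

```text
time_s: 5.2
tcp_pos: [0.5049, -0.2761, 0.2532]
tcp_rot: [[-0.0, 0.938, 0.346], [0.002, 0.346, -0.938], [-1.0, 0.0, -0.002]]
force: [-1.9, 3.4, 5.4]
grip_width: 0.0162
```

```bash
python3 goal.py .505 -.276 .253 -69.9
python3 - <<'E'
from h import *
grab('wrist','w3');grab('side','s3')
E
```

```text
t 5.2 tcp [ 0.5049 -0.2761  0.2532] F [-1.8592  3.4203  5.3708] w 0.016177895882545087 q [-10.  30.  50. 112. -29.  51. -15.]
cm [ 0.02  0.02 -0.01] rot [ 0.11 -0.1  -0.01]
```

View pics/w3.png

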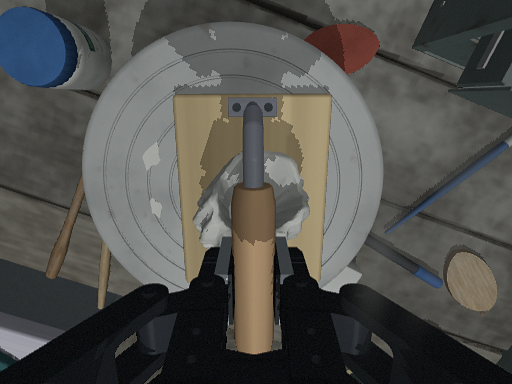

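View pics/s3.png

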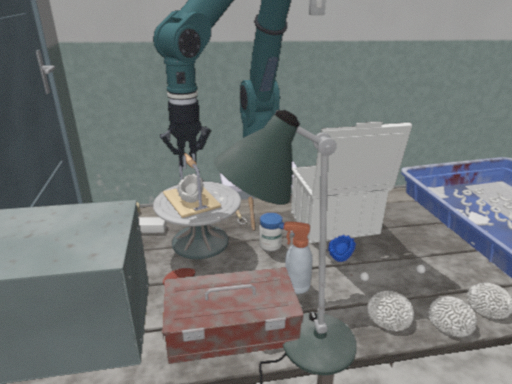

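Both views show the jaws closed round the grip with a 16 mm opening, clear of the bud. Lifting gently.

Call:
{"api": "drive_tool", "payload": {
  "commands": [
    [[-0.3,0,0],[0,0,0],255],
    [[-0.8,0,0],[0,0,0],255],
    [[-1.5,0,0],[0,0,0],255],
    [[-2.2,0,0],[0,0,0],255],
    [[-2.8,0,0],[0,0,0],255]
  ]
}}

```text
time_s: 5.8
tcp_pos: [0.5052, -0.2771, 0.2817]
tcp_rot: [[0.0, 0.939, 0.345], [-0.001, 0.345, -0.939], [-1.0, 0.0, 0.001]]
force: [-0.5, -1.3, -3.9]
grip_width: 0.0162
```

Call:
{"api": "drive_tool", "payload": {
  "commands": [
    [[-0.6,0,0],[0,0,0],255],
    [[-0.9,0,0],[0,0,0],255],
    [[-1,0,0],[0,0,0],255],
    [[-1,0,0],[0,0,0],255],
    [[-1,0,0],[0,0,0],255]
  ]
}}

```text
time_s: 6.3
tcp_pos: [0.5049, -0.2766, 0.2907]
tcp_rot: [[-0.0, 0.939, 0.345], [0.0, 0.345, -0.939], [-1.0, -0.0, -0.0]]
force: [-0.2, -0.6, -5.4]
grip_width: 0.0162
```

```bash
python3 goal.py .505 -.276 .34 -69.9
python3 - <<'E'
from h import *
grab('wrist','w4');im,_=grab('side','s4')
cv2.imwrite('pics/s4c.png',cv2.resize(im[120:270,120:280],None,fx=4,fy=4)[:,:,::-1])
E
```

```text
t 6.3 tcp [ 0.5049 -0.2766  0.2907] F [-0.1653 -0.6181 -5.4449] w 0.016223234236161496 q [-12.  27.  52. 110. -26.  55. -18.]
cm [-4.93  0.03 -0.05] rot [ 0.1  -0.03  0.02]
```

View pics/w4.png

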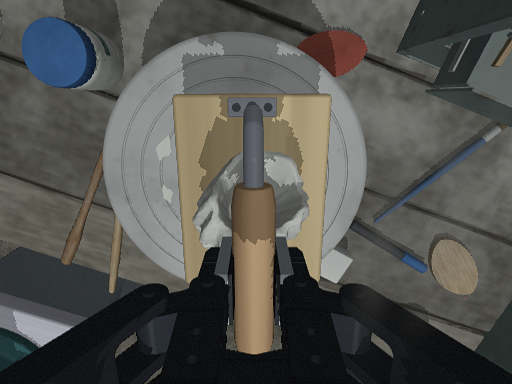

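View pics/s4c.png

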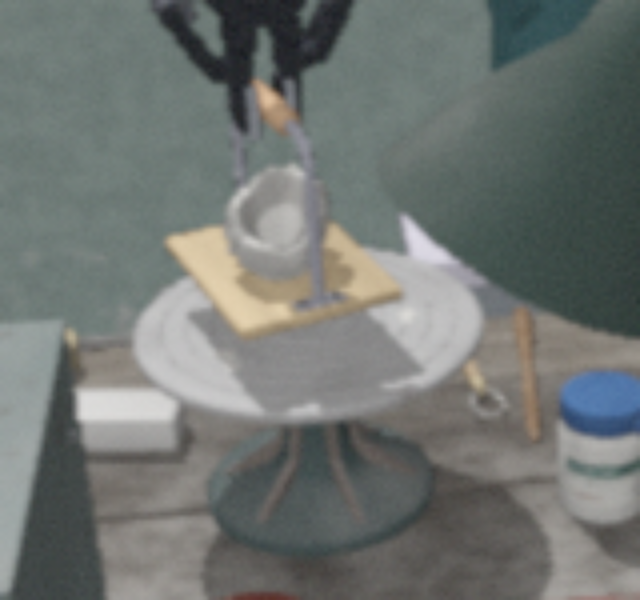

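Call:
{"api": "drive_tool", "payload": {
  "commands": [
    [[-0.5,0,0],[0,0,0],255],
    [[-1.5,0,0],[-1,0,0],255],
    [[-2.7,0,0],[-3,0,0],255],
    [[-3.9,0,-0.3],[-6,0,0],255],
    [[-4.9,0,-0.8],[-10,0,0],255]
  ]
}}

```text
time_s: 6.9
tcp_pos: [0.5025, -0.2699, 0.3419]
tcp_rot: [[0.002, 0.862, 0.506], [-0.001, 0.506, -0.862], [-1.0, 0.001, 0.002]]
force: [0.1, 0.0, -4.9]
grip_width: 0.0164
```

```bash
python3 goal.py .45 .169 .36 3.2
```

```text
t 6.9 tcp [ 0.5025 -0.2699  0.3419] F [ 0.1225  0.0223 -4.9209] w 0.01635128475639841 q [-14.  23.  52. 108. -21.  60. -13.]
cm [ -1.87  17.7  -40.51] rot [-62.78   0.13   0.02]
```

Call:
{"api": "drive_tool", "payload": {
  "commands": [
    [[-0.4,0.4,-1],[-4,0,0],255],
    [[-0.9,1,-2.4],[-8,0,0],255],
    [[-1.4,1.8,-4],[-12,0,0],255],
    [[-1.8,2.6,-5.8],[-16,0,0],255],
    [[-2,3.4,-7.8],[-20,0,0],255]
  ]
}}

```text
time_s: 7.4
tcp_pos: [0.4924, -0.1838, 0.361]
tcp_rot: [[0.001, 0.636, 0.771], [0.0, 0.771, -0.636], [-1.0, 0.001, 0.001]]
force: [0.5, 0.4, -3.1]
grip_width: 0.0163
```

```bash
python3 goal.py .45 .169 .36 3.2
```

```text
t 7.4 tcp [ 0.4924 -0.1838  0.361 ] F [ 0.5085  0.397  -3.0958] w 0.0162797503920555 q [-23.  16.  49. 111. -14.  59.  -8.]
cm [  0.1   24.52 -25.71] rot [-42.71   0.07  -0.03]
```

Call:
{"api": "drive_tool", "payload": {
  "commands": [
    [[0,1.4,-1.5],[-4,0,0],255],
    [[0,2.8,-3],[-8,0,0],255],
    [[0,4.2,-4.5],[-12,0,0],255],
    [[0,5.6,-6],[-16,0,0],255],
    [[0,7,-7.4],[-20,0,0],255]
  ]
}}

```text
time_s: 7.9
tcp_pos: [0.4798, -0.0823, 0.3605]
tcp_rot: [[0.0, 0.334, 0.943], [0.001, 0.943, -0.334], [-1.0, 0.001, 0.0]]
force: [0.2, 0.6, -5.6]
grip_width: 0.0162
```

```bash
python3 goal.py .45 .169 .36 3.2
```

```text
t 7.9 tcp [ 0.4798 -0.0823  0.3605] F [ 0.2289  0.6151 -5.6022] w 0.016187452207775167 q [-32.  10.  43. 115.  -8.  57.  -5.]
cm [  0.07  22.69 -11.19] rot [-22.69   0.02  -0.04]
```

Call:
{"api": "drive_tool", "payload": {
  "commands": [
    [[0,1.7,-0.9],[-4,0,0],255],
    [[0,3.4,-1.9],[-9,0,0],255],
    [[0,5.2,-3],[-14,0,0],255],
    [[0,7,-4],[-19,0,0],255],
    [[0,8.8,-5],[-22.7,0,0],255]
  ]
}}

```text
time_s: 8.4
tcp_pos: [0.4627, 0.0176, 0.3601]
tcp_rot: [[0.0, -0.056, 0.998], [0.0, 0.998, 0.056], [-1.0, 0.0, 0.0]]
force: [0.4, -0.3, -4.2]
grip_width: 0.0164
```

```bash
python3 goal.py .45 .169 .36 3.2
python3 - <<'E'
from h import *
grab('wrist','w5');grab('top','t5')
E
```

```text
t 8.4 tcp [0.4627 0.0176 0.3601] F [ 0.376  -0.2647 -4.2386] w 0.016368011181416897 q [-40.   7.  36. 118.  -5.  57.   2.]
cm [ 0.01 15.19 -0.42] rot [ 0.01  0.01 -0.01]
```

View pics/w5.png

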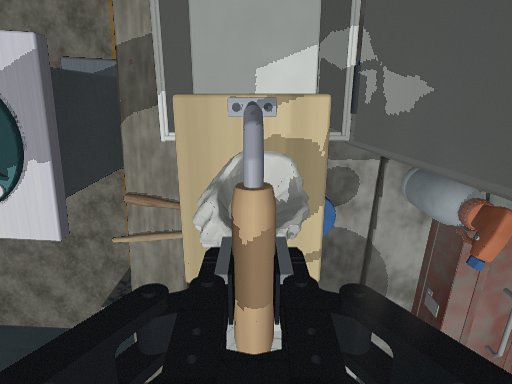

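View pics/t5.png

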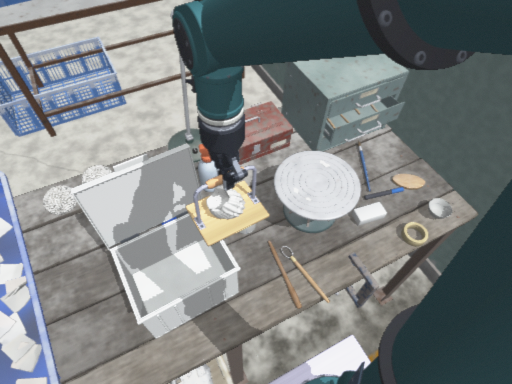

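Wrist: the box rim shows ahead, its near corners at about (161,138) and (350,137), parallel to the board. The board is level and the bud is centred. Refining the box position from this.

Run:
```python
from h import *
_,W=load('w5')
im,_=load('w5')
cv2.imwrite('pics/w5c.png',cv2.resize(im[0:160,140:370],None,fx=3,fy=3)[:,:,::-1])
for t in [(161,138),(350,137),(152,0),(357,0)]: print(plane(W,t,.16))
_,T=load('top0')
print(tri(W,(161,138),T,(240,268.3)),tri(W,(350,137),T,(204,209)))
```

```text
[0.3668 0.044  0.16  ]
[0.5608 0.0558 0.16  ]
[0.362  0.1696 0.16  ]
[0.5496 0.1799 0.16  ]
(array([0.3655, 0.0432, 0.1552]), np.float64(0.0004090060778311571)) (array([0.5726, 0.0507, 0.1205]), np.float64(0.001991290863156816))
```

View pics/w5c.png

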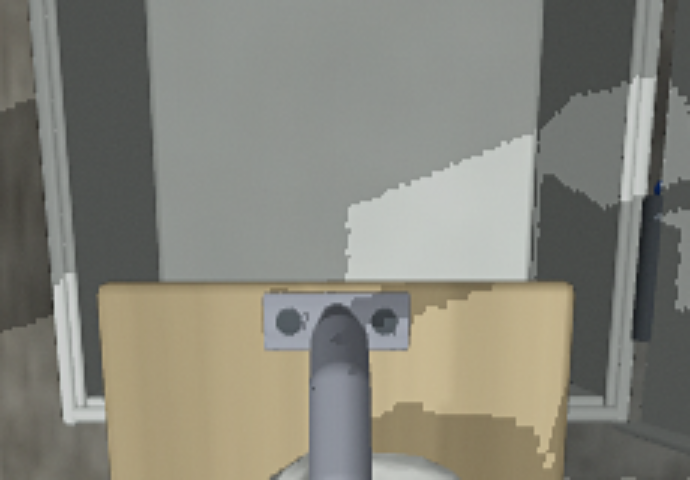

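Call:
{"api": "drive_tool", "payload": {
  "commands": [
    [[0,2,0],[0,0,0],255],
    [[0,4,0],[0,0,0],255],
    [[0,6.3,0],[0,0,0],255],
    [[0,8.8,0],[0,0,0],255],
    [[0,11.2,0],[0,0,0],255]
  ]
}}

```text
time_s: 9.0
tcp_pos: [0.4575, 0.1288, 0.36]
tcp_rot: [[0.0, -0.051, 0.999], [-0.0, 0.999, 0.051], [-1.0, -0.0, 0.0]]
force: [-0.0, -0.6, -4.9]
grip_width: 0.0161
```

Call:
{"api": "drive_tool", "payload": {
  "commands": [
    [[0,2,0],[0,0,0],255],
    [[0,3.4,0],[0,0,0],255],
    [[0,4,0],[0,0,0],255],
    [[0,4,0],[0,0,0],255]
  ]
}}

```text
time_s: 9.4
tcp_pos: [0.4556, 0.1683, 0.3599]
tcp_rot: [[0.0, -0.052, 0.999], [-0.0, 0.999, 0.052], [-1.0, -0.0, 0.0]]
force: [-0.4, 0.4, -5.8]
grip_width: 0.0161
```

```bash
python3 goal.py .454 .169 .30 3.2
python3 - <<'E'
from h import *
grab('wrist','w6');im,_=grab('top','t6')
cv2.imwrite('pics/t6c.png',cv2.resize(im[120:340,60:270],None,fx=2.6,fy=2.6)[:,:,::-1])
E
```

```text
t 9.4 tcp [0.4556 0.1683 0.3599] F [-0.4255  0.4121 -5.7586] w 0.016101773256830595 q [-52.   9.  30. 115.  -5.  57. -16.]
cm [ 5.99  0.08 -0.15] rot [-0.24  0.    0.03]
```

View pics/w6.png

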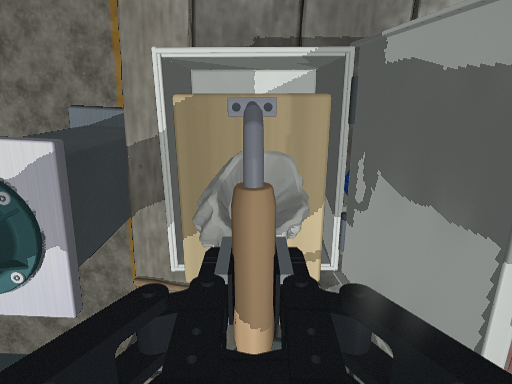

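View pics/t6c.png

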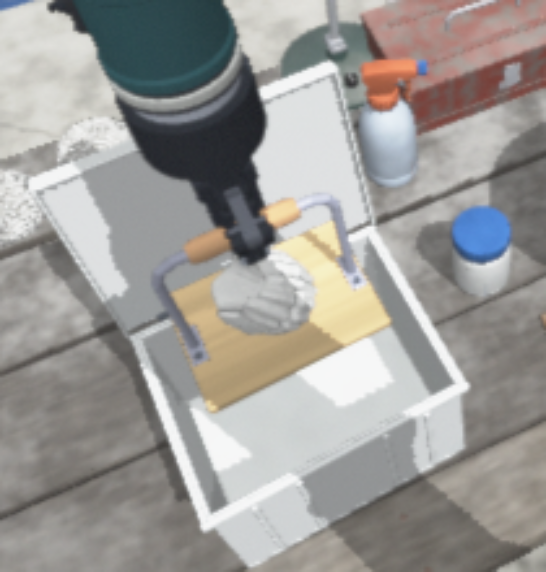

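Wrist: the whole rim is visible, with corners at about (153,48), (355,48), (171,270) and (338,270). The board, x 174–330, is well inside. Measuring the rim and slab.

Run:
```python
from h import *
_,W=load('w6');_,W5=load('w5');_,T=load('top0')
c=[plane(W,t,.16) for t in [(153,48),(355,48),(171,270),(338,270)]];print(np.array(c),np.mean(c,0))
# slab far(+y) edge corners at (192,69),(316,69)? 
for t in [(192,69),(316,69)]: print('slab',plane(W,t,.019))
# slab left/right edges in w5 at row 70ish: crop x 158,530 /3+140
for t in [(140+152/3,50/3.),(140+538/3,50/3.)]: print('slab5',plane(W5,t,.019))
# slab height: slab -x/+y corner in both views (inside visible corner) top0 c3 (222,483)?
print(tri(W,(192,69),T,(70+215/3,140+500/3)),tri(W,(153,48),T,(138.3,323.3)))
o,_=ray(W,(0,0));print(o)
```

```text
[[0.3549 0.28   0.16  ]
 [0.5469 0.2898 0.16  ]
 [0.3666 0.0425 0.16  ]
 [0.5608 0.0525 0.16  ]] [0.4573 0.1662 0.16  ]
slab [0.3662 0.2723 0.019 ]
slab [0.5367 0.2809 0.019 ]
slab5 [0.3712 0.186  0.019 ]
slab5 [0.5407 0.1954 0.019 ]
(array([0.3879, 0.2667, 0.1398]), np.float64(0.004578411699675109)) (array([0.3525, 0.2822, 0.1521]), np.float64(0.002616272940644719))
[0.4528 0.2415 0.4949]
```

```bash
python3 - <<'E'
from h import *
_,W=load('w6');_,T=load('top0')
print('slab far corner',tri(W,(316,69),T,(70+188/3,140+402/3)))
E
python3 goal.py .457 .167 .20 3.0
```

```text
slab far corner (array([0.539 , 0.2824, 0.0055]), np.float64(0.00060911844458525))
t 9.5 tcp [0.4556 0.1666 0.3599] F [-0.4854 -0.0429 -3.7727] w 0.0164010281377516 q [-52.   9.  30. 115.  -5.  57. -16.]
cm [15.99  0.05  0.14] rot [-0.18 -0.01  0.06]
```

Slab height from two views comes out near 6 mm, against 19 mm in the text. The corner pixels are weak, so I'll settle it by a slow, force-checked descent.

Call:
{"api": "drive_tool", "payload": {
  "commands": [
    [[1,0,0.1],[0,0,0],255],
    [[2.5,0,0.1],[0,0,0],255],
    [[4.5,0,0.1],[0,0,0],255],
    [[6.5,0,0.1],[0,0,0],255],
    [[8.5,0,0.1],[0,0,0],255]
  ]
}}

```text
time_s: 10.0
tcp_pos: [0.4565, 0.1669, 0.2738]
tcp_rot: [[0.0, -0.049, 0.999], [-0.0, 0.999, 0.049], [-1.0, -0.0, 0.0]]
force: [-0.0, 0.8, -4.4]
grip_width: 0.0164
```

Call:
{"api": "drive_tool", "payload": {
  "commands": [
    [[2,0,0],[0,0,0],255],
    [[4,0,0],[0,0,0],255],
    [[5.7,0,0],[0,0,0],255],
    [[7,0,0],[0,0,0],255],
    [[7.5,0,0],[0,0,0],255]
  ]
}}

```text
time_s: 10.5
tcp_pos: [0.4559, 0.1668, 0.1984]
tcp_rot: [[-0.002, -0.049, 0.999], [-0.002, 0.999, 0.049], [-1.0, -0.002, -0.002]]
force: [-1.0, 0.4, -5.1]
grip_width: 0.0161
```

```bash
python3 goal.py .457 .167 .129 3.0
python3 - <<'E'
from h import *
grab('wrist','w7');im,_=grab('top','t7')
cv2.imwrite('pics/t7c.png',cv2.resize(im[120:340,60:270],None,fx=2.6,fy=2.6)[:,:,::-1])
E
```

```text
t 10.5 tcp [0.4559 0.1668 0.1984] F [-0.9794  0.3822 -5.0826] w 0.01610528584892626 q [-45.  22.  25. 125. -16.  36.  -6.]
cm [6.94 0.03 0.13] rot [-0.18 -0.14  0.11]
```

View pics/w7.png

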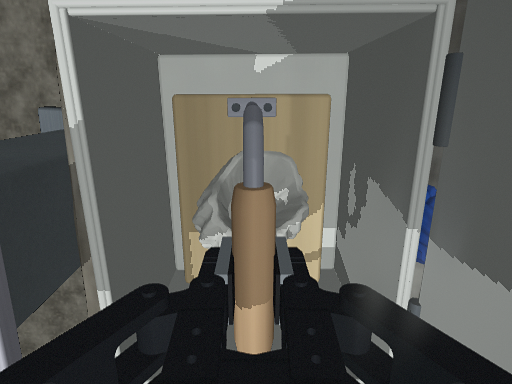

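View pics/t7c.png

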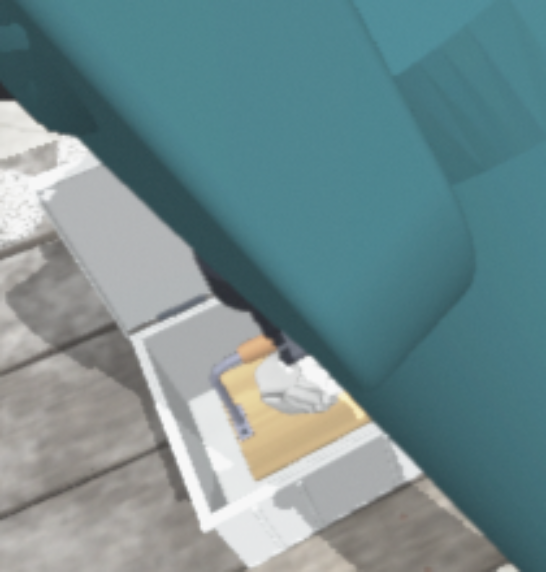

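Wrist: the slab's far corners are at (159,55) and (349,55), with the board centred between them. This pairs with the higher wrist view for the slab height.

Run:
```python
from h import *
_,W=load('w6');_,V=load('w7')
print(tri(W,(192,69),V,(159,55)),tri(W,(316,69),V,(349,55)))
for z in (.008,.019): print(z,[plane(V,t,z) for t in [(159,55),(349,55),(176,268),(337,268)]])
```

```text
(array([0.365 , 0.2718, 0.0136]), np.float64(0.0016588077436345797)) (array([0.5386, 0.2807, 0.0101]), np.float64(0.0020588308366942952))
0.008 [array([0.3632, 0.2716, 0.008 ]), array([0.5396, 0.2801, 0.008 ]), array([0.3742, 0.0492, 0.008 ]), array([0.5559, 0.0582, 0.008 ])]
0.019 [array([0.3662, 0.2705, 0.019 ]), array([0.5367, 0.2787, 0.019 ]), array([0.3769, 0.0556, 0.019 ]), array([0.5524, 0.0644, 0.019 ])]
```

Call:
{"api": "drive_tool", "payload": {
  "commands": [
    [[1,0,0.2],[0,0,0],255],
    [[2.5,0,0.2],[0,0,0],255],
    [[4,0,0.2],[0,0,0],255],
    [[5.2,0,0.2],[0,0,0],255],
    [[6,0,0.2],[0,0,0],255]
  ]
}}

```text
time_s: 11.1
tcp_pos: [0.4588, 0.1681, 0.1393]
tcp_rot: [[0.0, -0.051, 0.999], [-0.0, 0.999, 0.051], [-1.0, -0.0, 0.0]]
force: [0.4, 0.2, -4.6]
grip_width: 0.0161
```

Call:
{"api": "drive_tool", "payload": {
  "commands": [
    [[0.2,0,0],[0,0,0],255],
    [[0.4,0,0],[0,0,0],255],
    [[0.5,0,0],[0,0,0],255]
  ]
}}

```text
time_s: 11.4
tcp_pos: [0.459, 0.1682, 0.1352]
tcp_rot: [[0.001, -0.05, 0.999], [0.0, 0.999, 0.05], [-1.0, 0.0, 0.001]]
force: [-0.2, -0.1, -4.7]
grip_width: 0.0164
```

Call:
{"api": "drive_tool", "payload": {
  "commands": [
    [[0.1,0,0],[0,0,0],255],
    [[0.2,0,0],[0,0,0],255],
    [[0.2,0,0],[0,0,0],255]
  ]
}}

```text
time_s: 11.7
tcp_pos: [0.4586, 0.1681, 0.1331]
tcp_rot: [[0.0, -0.05, 0.999], [0.0, 0.999, 0.05], [-1.0, 0.0, 0.0]]
force: [-0.5, -0.9, -4.6]
grip_width: 0.0162
```

Call:
{"api": "drive_tool", "payload": {
  "commands": [
    [[0.1,0,0],[0,0,0],255],
    [[0.2,0,0],[0,0,0],255],
    [[0.2,0,0],[0,0,0],255]
  ]
}}

```text
time_s: 12.0
tcp_pos: [0.4585, 0.1681, 0.1309]
tcp_rot: [[-0.0, -0.051, 0.999], [-0.0, 0.999, 0.051], [-1.0, -0.0, -0.0]]
force: [0.4, 0.1, -3.7]
grip_width: 0.0162
```

Call:
{"api": "drive_tool", "payload": {
  "commands": [
    [[0.1,0,0],[0,0,0],255],
    [[0.2,0,0],[0,0,0],255],
    [[0.2,0,0],[0,0,0],255]
  ]
}}

```text
time_s: 12.3
tcp_pos: [0.4584, 0.1681, 0.1289]
tcp_rot: [[-0.0, -0.05, 0.999], [-0.0, 0.999, 0.05], [-1.0, -0.0, -0.0]]
force: [0.3, -0.1, -3.8]
grip_width: 0.0164
```

Call:
{"api": "drive_tool", "payload": {
  "commands": [
    [[0.1,0,0],[0,0,0],255],
    [[0.1,0,0],[0,0,0],255],
    [[0.1,0,0],[0,0,0],255]
  ]
}}

```text
time_s: 12.6
tcp_pos: [0.4578, 0.168, 0.1286]
tcp_rot: [[-0.001, -0.05, 0.999], [0.001, 0.999, 0.05], [-1.0, 0.001, -0.001]]
force: [-2.9, -0.8, 5.1]
grip_width: 0.0159
```

Contact came at TCP z 0.1286, predicted 0.129, so the slab is at 19 mm as the text says. Releasing.

Call:
{"api": "drive_tool", "payload": {
  "commands": [
    [[0,0,0],[0,0,0],200],
    [[0,0,0],[0,0,0],180],
    [[0,0,0],[0,0,0],150],
    [[0,0,0],[0,0,0],110],
    [[0,0,0],[0,0,0],80]
  ]
}}

```text
time_s: 13.1
tcp_pos: [0.459, 0.1682, 0.128]
tcp_rot: [[0.001, -0.05, 0.999], [0.0, 0.999, 0.05], [-1.0, 0.0, 0.001]]
force: [0.2, -0.4, -0.0]
grip_width: 0.0587
```

Call:
{"api": "drive_tool", "payload": {
  "commands": [
    [[0,0,0],[0,0,0],60],
    [[0,0,0],[0,0,0],60],
    [[0,0,0],[0,0,0],60]
  ]
}}

```text
time_s: 13.4
tcp_pos: [0.4585, 0.1681, 0.128]
tcp_rot: [[0.0, -0.05, 0.999], [-0.0, 0.999, 0.05], [-1.0, -0.0, 0.0]]
force: [-0.3, 0.3, -1.0]
grip_width: 0.0654
```

```bash
python3 goal.py .457 .167 .129 3.0
python3 - <<'E'
from h import *
grab('wrist','w8')
E
```

```text
t 13.4 tcp [0.4585 0.1681 0.128 ] F [-0.2621  0.287  -0.9599] w 0.0654426627501084 q [-40.  29.  20. 128. -22.  26.  -0.]
cm [-0.1  -0.1  -0.16] rot [-0.11  0.    0.  ]
```

View pics/w8.png

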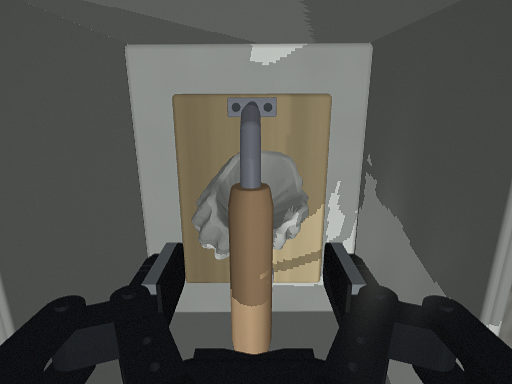

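The jaws are open and force is about zero; the board lies inside the slab's outline and the bud is centred. Retreating straight up.

Call:
{"api": "drive_tool", "payload": {
  "commands": [
    [[-1,0,0],[0,0,0],60],
    [[-2.5,0,0],[0,0,0],60],
    [[-5,0,0],[0,0,0],60],
    [[-8,0,0],[0,0,0],60],
    [[-12,0,0],[0,0,0],60]
  ]
}}

```text
time_s: 13.95
tcp_pos: [0.4574, 0.1676, 0.2487]
tcp_rot: [[-0.002, -0.05, 0.999], [-0.002, 0.999, 0.05], [-1.0, -0.001, -0.002]]
force: [-0.3, 0.5, 0.8]
grip_width: 0.0656
```

Call:
{"api": "drive_tool", "payload": {
  "commands": [
    [[-4,0,0],[0,0,0],60],
    [[-8,0,0],[0,0,0],60],
    [[-12,0,0],[0,0,0],150],
    [[-16,0,0],[0,0,0],255],
    [[-20,0,0],[0,0,0],255]
  ]
}}

```text
time_s: 14.45
tcp_pos: [0.4579, 0.1673, 0.4503]
tcp_rot: [[0.0, -0.05, 0.999], [0.001, 0.999, 0.05], [-1.0, 0.001, 0.0]]
force: [0.3, 0.6, -1.3]
grip_width: 0.0217
```

```bash
python3 goal.py .68 .175 .45 3.0
python3 - <<'E'
from h import *
grab('wrist','w9');im,_=grab('top','t9');grab('side','s9')
cv2.imwrite('pics/t9c.png',cv2.resize(im[120:340,60:270],None,fx=2.6,fy=2.6)[:,:,::-1])
E
```

```text
t 14.45 tcp [0.4579 0.1673 0.4503] F [ 0.2863  0.57   -1.2639] w 0.02169329622821326 q [-55.   5.  32. 107.  -3.  69. -19.]
cm [ 0.04 -0.34 22.22] rot [-0.14  0.02 -0.04]
```

View pics/w9.png

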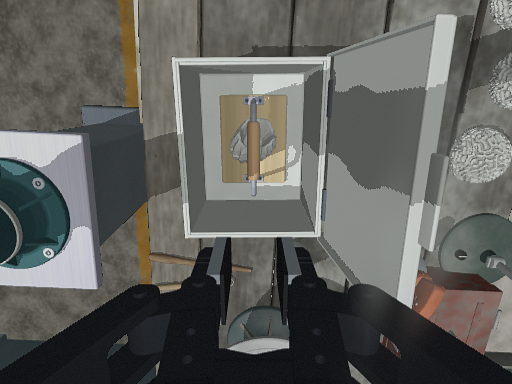

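View pics/t9c.png

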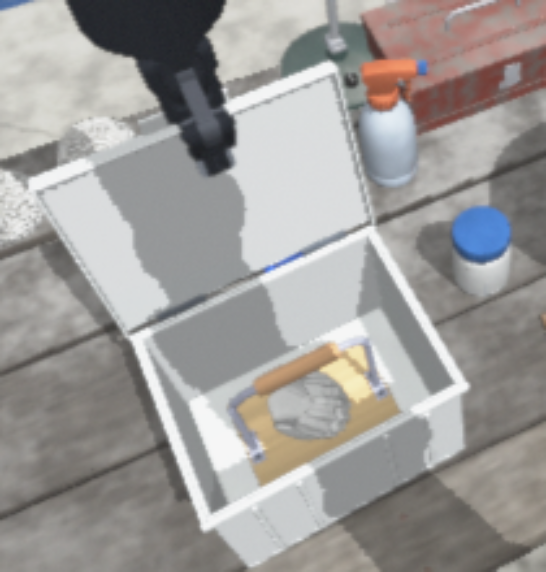

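View pics/s9.png

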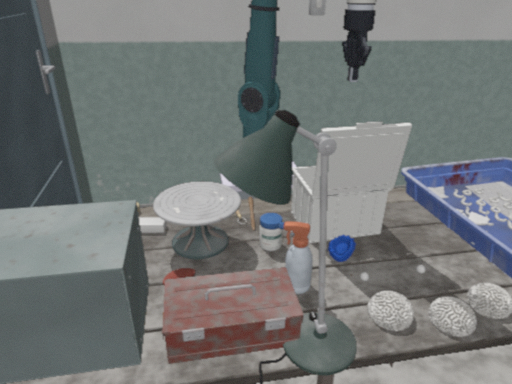

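Wrist: the bat and bud stand inside the slab's outline. The lid's front edge runs (438–455,17) to (400–413,300), with the lip at (436,155–250). Side: the outer top corner is at about (411,125). Measuring the lid angle.

Run:
```python
from h import *
_,W=load('w9');_,S=load('side0')
h=np.array([.457+.0995*.9986,.166+.0995*.052,.1625]);u=np.array([.9986,.052,0])
for s,w in [((411.7,124.5),(456,16)),((368,123),(447,155))]:
    X,e=tri(W,w,S,s); d=X-h; print(X,e,'ang',np.arctan2(d[2],-d@u),np.hypot(d[2],d@u))
```

```text
[0.5795 0.2942 0.359 ] 0.0006914797116276528 ang 1.7196851636897297 0.19866710038231888
[0.5798 0.1927 0.3675] 0.0354357673312099 ang 1.6898254483008286 0.20646553085597757
```

Call:
{"api": "drive_tool", "payload": {
  "commands": [
    [[0,0,4],[0,0,0],255],
    [[0,0,8],[0,0,0],255],
    [[0,0,12],[0,0,0],255],
    [[0,0,16],[0,0,0],255],
    [[0,0,20],[0,0,0],255]
  ]
}}

```text
time_s: 15.1
tcp_pos: [0.6587, 0.1781, 0.446]
tcp_rot: [[-0.004, -0.05, 0.999], [-0.001, 0.999, 0.05], [-1.0, -0.001, -0.004]]
force: [0.7, 0.7, 0.7]
grip_width: -0.0003
```

Call:
{"api": "drive_tool", "payload": {
  "commands": [
    [[0,0,2.2],[0,0,0],255],
    [[0,0,2.2],[0,0,0],255]
  ]
}}

```text
time_s: 15.3
tcp_pos: [0.6817, 0.1787, 0.4447]
tcp_rot: [[-0.003, -0.049, 0.999], [-0.003, 0.999, 0.049], [-1.0, -0.003, -0.003]]
force: [-0.7, 0.2, -0.2]
grip_width: 0.0
```

```bash
python3 goal.py .68 .175 .34 3.0
python3 - <<'E'
from h import *
grab('wrist','w10');im,_=grab('top','t10');grab('side','s10')
E
```

```text
t 15.3 tcp [0.6817 0.1787 0.4447] F [-0.6594  0.2483 -0.2373] w 1.3764649900097243e-05 q [-40.  27.  34.  82. -15.  76.  -2.]
cm [10.47 -0.33 -0.16] rot [-0.2  -0.18  0.18]
```

View pics/w10.png

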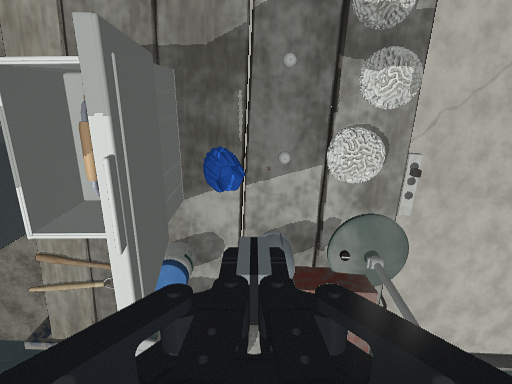

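View pics/s10.png

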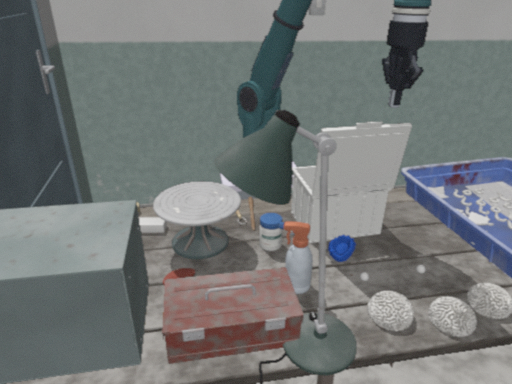

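Side and wrist views show the closed fingers beyond the lid, behind its outer face, clear of the blue look‑alike and lamp. Lid angle is about 1.70 rad. Going down behind it, then pushing along the lid's arc.

Call:
{"api": "drive_tool", "payload": {
  "commands": [
    [[3,0,0],[0,0,0],255],
    [[6,-0.3,0],[0,0,0],255],
    [[9,-0.3,0],[0,0,0],255],
    [[10,-0.3,0],[0,0,0],255],
    [[10,-0.3,0],[0,0,0],255]
  ]
}}

```text
time_s: 15.95
tcp_pos: [0.6784, 0.1767, 0.3467]
tcp_rot: [[-0.004, -0.051, 0.999], [-0.0, 0.999, 0.051], [-1.0, -0.0, -0.004]]
force: [0.5, 0.1, -0.0]
grip_width: -0.0002
```

Call:
{"api": "drive_tool", "payload": {
  "commands": [
    [[0,0,-2],[0,0,0],255],
    [[0,0,-4],[0,0,0],255],
    [[0,0,-5.5],[0,0,0],255],
    [[0,0,-7],[0,0,0],255],
    [[0,0,-8.5],[0,0,0],255]
  ]
}}

```text
time_s: 16.45
tcp_pos: [0.5966, 0.1722, 0.3509]
tcp_rot: [[0.006, -0.051, 0.999], [0.002, 0.999, 0.051], [-1.0, 0.002, 0.006]]
force: [2.5, -0.2, 2.7]
grip_width: -0.0
```

```bash
python3 goal.py .548 .171 .334 3.0
python3 - <<'E'
from h import *
grab('side','s11')
E
```

```text
t 16.45 tcp [0.5966 0.1722 0.3509] F [ 2.5092 -0.2436  2.6655] w -6.6704251469548264e-06 q [-44.  22.  33. 101. -14.  61.  -3.]
cm [ 1.66  0.13 -4.87] rot [-0.1   0.35 -0.1 ]
```

View pics/s11.png

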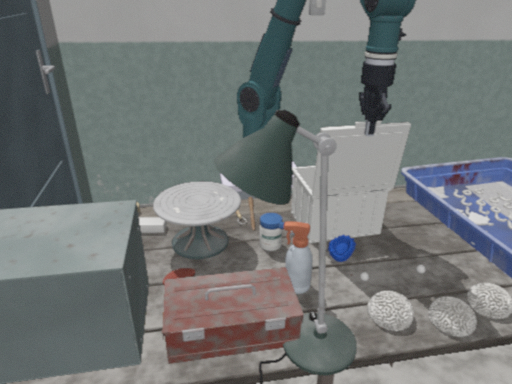

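Side: fingers at (371,128) are on the lid's outer face near the lip, with about 2.5 N of contact. Continuing the arc.

Call:
{"api": "drive_tool", "payload": {
  "commands": [
    [[0.2,0,-1.2],[0,0,0],255],
    [[0.6,0,-2.5],[0,0,0],255],
    [[1,0,-3.7],[0,0,0],255],
    [[1.4,0,-4.9],[0,0,0],255],
    [[1.8,0,-6.2],[0,0,0],255]
  ]
}}

```text
time_s: 17.0
tcp_pos: [0.5409, 0.1695, 0.3394]
tcp_rot: [[0.017, -0.049, 0.999], [0.007, 0.999, 0.049], [-1.0, 0.006, 0.018]]
force: [-2.4, -0.6, 31.2]
grip_width: -0.0
```

```bash
python3 goal.py .494 .168 .317 3.0;python3 goal.py .449 .166 .281 3.0
```

```text
t 17.0 tcp [0.5409 0.1695 0.3394] F [-2.3946 -0.6256 31.2149] w -9.698640210743236e-06 q [-48.  18.  34. 108. -12.  56.  -6.]
cm [ 2.16  0.06 -4.73] rot [-0.18  1.02 -0.36]
t 17.0 tcp [0.5409 0.1695 0.3394] F [-2.3946 -0.6256 31.2149] w -9.698640210743236e-06 q [-48.  18.  34. 108. -12.  56.  -6.]
cm [ 5.68  0.06 -9.3 ] rot [-0.18  1.02 -0.36]
```

31 N upward means something is pressing, so I stop and look.

Run:
```python
from h import *
im,_=grab('side','s12');grab('wrist','w12');im2,_=grab('top','t12')
a=cv2.resize(im[60:220,300:440],None,fx=3,fy=3);b=cv2.resize(im2[100:300,60:260],None,fx=2.4,fy=2.4)
cv2.imwrite('pics/s12c.png',a[:,:,::-1]);cv2.imwrite('pics/t12c.png',b[:,:,::-1])
```

```text
(no output)
```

View pics/s12c.png

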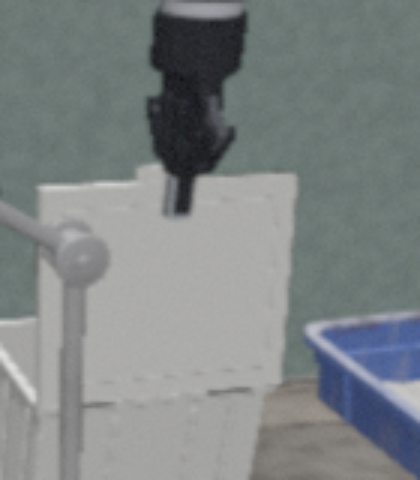

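View pics/w12.png

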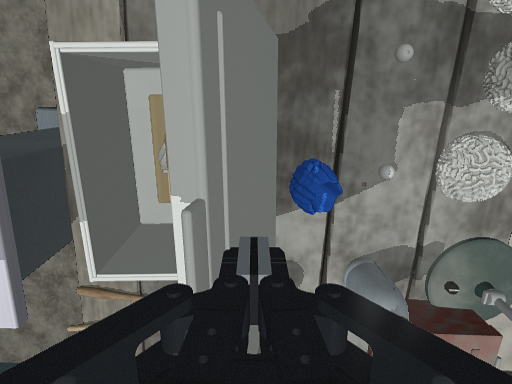

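View pics/t12c.png

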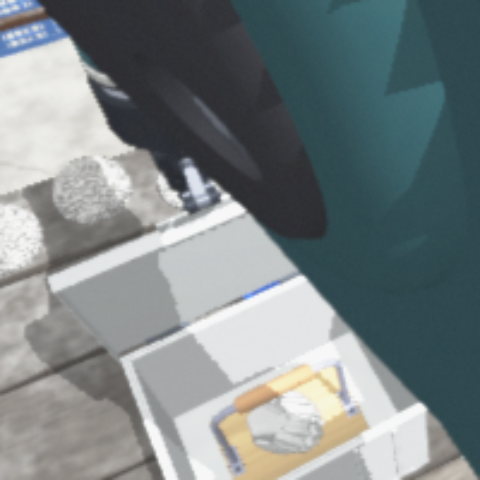

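The lid is at about 85° with its lip at about (180,215) in the wrist view, caught under the finger linkage on its −x side. I'll back off up and away, turn the jaws along the lid's width so the linkage stays clear, and push nearer the edge.

Call:
{"api": "drive_tool", "payload": {
  "commands": [
    [[-1,0,1],[0,0,0],255],
    [[-3,0,3],[0,0,0],255],
    [[-6,0,5],[8,0,0],255],
    [[-8,0,5],[16,0,0],255],
    [[-8,0,5],[24,0,0],255]
  ]
}}

```text
time_s: 17.65
tcp_pos: [0.5858, 0.1712, 0.4141]
tcp_rot: [[0.006, 0.366, 0.931], [0.002, 0.931, -0.366], [-1.0, 0.004, 0.005]]
force: [0.4, -0.5, -0.1]
grip_width: -0.0001
```

Call:
{"api": "drive_tool", "payload": {
  "commands": [
    [[0,0,0],[8,0,0],255],
    [[0,0,0],[16,0,0],255],
    [[0,0,0],[24,0,0],255],
    [[0,0,0],[32,0,0],255],
    [[0,0,0],[40,0,0],255]
  ]
}}

```text
time_s: 18.15
tcp_pos: [0.5832, 0.1714, 0.4105]
tcp_rot: [[-0.0, 0.878, 0.478], [0.001, 0.478, -0.878], [-1.0, 0.0, -0.001]]
force: [-1.0, -0.3, -0.1]
grip_width: -0.0005
```

```bash
python3 goal.py .60 .172 .362 -87;python3 - <<'E'
from h import *
im,_=grab('side','s13')
a=cv2.resize(im[60:220,300:440],None,fx=3,fy=3)
cv2.imwrite('pics/s13c.png',a[:,:,::-1])
E
```

```text
t 18.15 tcp [0.5832 0.1714 0.4105] F [-1.0333 -0.2633 -0.0949] w -0.00045566432289196175 q [-56.  22.  50.  98. -18.  69. -63.]
cm [4.85 1.5  0.76] rot [25.57 -0.04  0.  ]
```

View pics/s13c.png

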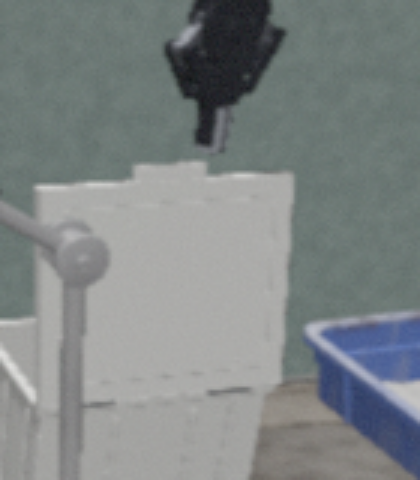

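Run:
```python
from h import *
_,S=load('side0')
for p in [(.583,.1714,.4025),(.548,.171,.375),(.548,.051,.37),(.548,.291,.37)]:
    q=proj(S,p);print(q,(q-[300,60])*3)
```

```text
[369.9407 109.7864] [209.8222 149.3593]
[362.4874 116.465 ] [187.4622 169.3949]
[317.2438 120.1717] [ 51.7315 180.515 ]
[405.4091 116.6302] [316.2272 169.8906]
```

Call:
{"api": "drive_tool", "payload": {
  "commands": [
    [[0,0,0],[8,0,0],255],
    [[1,0,0],[16,0,0],255],
    [[2.5,0,0],[25,0,0],255],
    [[4,0,0],[25.5,0,0],255],
    [[5,0,0],[25.5,0,0],255]
  ]
}}

```text
time_s: 18.7
tcp_pos: [0.5828, 0.1717, 0.3587]
tcp_rot: [[-0.002, 0.998, 0.063], [-0.0, 0.063, -0.998], [-1.0, -0.002, 0.0]]
force: [-0.5, 0.2, -0.3]
grip_width: 0.0002
```

```bash
python3 goal.py .54 .170 .36 -87
python3 - <<'E'
from h import *
grab('wrist','w14');im,_=grab('side','s14')
a=cv2.resize(im[60:220,300:440],None,fx=3,fy=3)
cv2.imwrite('pics/s14c.png',a[:,:,::-1])
E
```

```text
t 18.7 tcp [0.5828 0.1717 0.3587] F [-0.4986  0.1562 -0.3119] w 0.00017514992599986485 q [-59.  27.  55. 102. -24.  64. -82.]
cm [-0.13 -4.28 -0.1 ] rot [0.63 0.02 0.1 ]
```

View pics/w14.png

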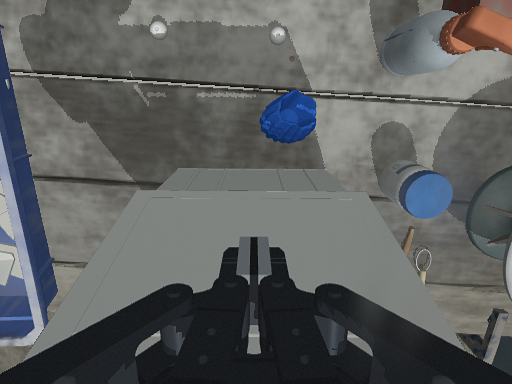

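View pics/s14c.png

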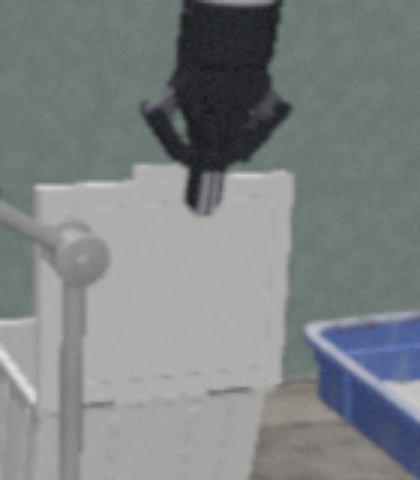

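Wrist: the linkage now lies along the lid's width and the lid's outer face is below and ahead of the fingertips. Resuming the push.

Call:
{"api": "drive_tool", "payload": {
  "commands": [
    [[0,-2,0],[0,0,0],255],
    [[0,-4,0],[0,0,0],255],
    [[0.2,-5.5,0],[0,0,0],255],
    [[0.5,-6.8,0],[0,0,0],255],
    [[0.8,-8,0],[0,0,0],255]
  ]
}}

```text
time_s: 19.3
tcp_pos: [0.5043, 0.1664, 0.3527]
tcp_rot: [[0.003, 0.998, 0.06], [0.001, 0.06, -0.998], [-1.0, 0.003, -0.0]]
force: [2.2, 0.3, -0.7]
grip_width: -0.0004
```

```bash
python3 goal.py .477 .168 .338 -87
```

```text
t 19.3 tcp [0.5043 0.1664 0.3527] F [ 2.2385  0.3308 -0.6667] w -0.0004281136797512783 q [-68.  20.  59. 111. -20.  59. -87.]
cm [ 1.46 -2.72 -0.32] rot [ 0.43 -0.02 -0.2 ]
```

Contact of about 2 N, as expected from the hinge. Continuing.

Call:
{"api": "drive_tool", "payload": {
  "commands": [
    [[0.4,-0.9,0],[0,0,0],255],
    [[0.9,-1.8,0],[0,0,0],255],
    [[1.5,-2.8,0],[0,0,0],255],
    [[2.2,-3.8,0],[0,0,0],255],
    [[3,-4.8,0],[0,0,0],255]
  ]
}}

```text
time_s: 19.8
tcp_pos: [0.4547, 0.1639, 0.3213]
tcp_rot: [[-0.001, 0.998, 0.059], [0.0, 0.059, -0.998], [-1.0, -0.001, -0.0]]
force: [0.8, 0.1, 2.0]
grip_width: 0.0001
```

```bash
python3 goal.py .438 .166 .297 -87;python3 - <<'E'
from h import *
im,_=grab('side','s15');grab('wrist','w15')
a=cv2.resize(im[60:220,280:440],None,fx=3,fy=3)
cv2.imwrite('pics/s15c.png',a[:,:,::-1])
E
```

```text
t 19.8 tcp [0.4547 0.1639 0.3213] F [0.7753 0.1306 2.0086] w 0.00012949088527971665 q [-73.  17.  60. 119. -19.  54. -89.]
cm [ 2.43 -1.66 -0.31] rot [ 0.4  -0.    0.03]
```

View pics/s15c.png

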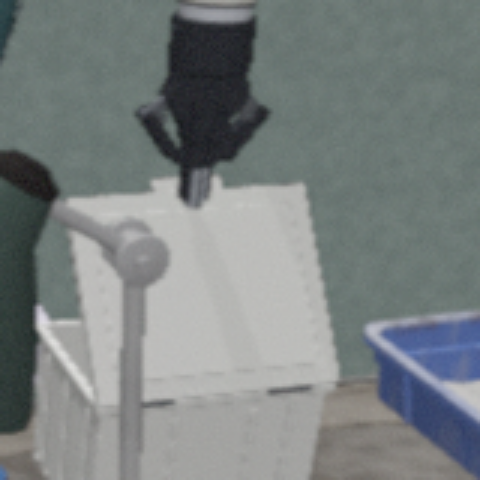

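View pics/w15.png

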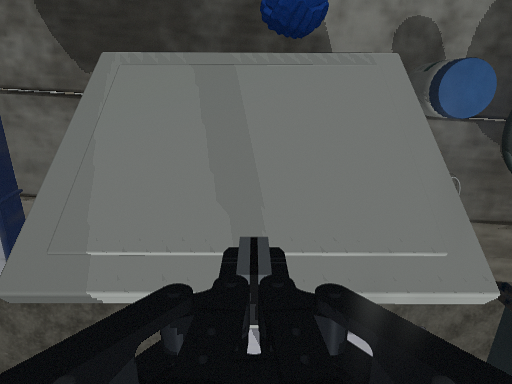

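Side: the lid is around 50° with the fingertips near its front edge at (195,200) in the crop. Forces are about 2 N. Following on, mainly down.

Call:
{"api": "drive_tool", "payload": {
  "commands": [
    [[0.9,-0.8,0.2],[0,0,0],255],
    [[2,-1.3,0.2],[0,0,0],255],
    [[3.2,-1.7,0.2],[0,0,0],255],
    [[4.4,-2,0.2],[0,0,0],255],
    [[5.6,-2.2,0.2],[0,0,0],255]
  ]
}}

```text
time_s: 20.4
tcp_pos: [0.4332, 0.1603, 0.2647]
tcp_rot: [[-0.001, 0.998, 0.059], [-0.001, 0.059, -0.998], [-1.0, -0.001, 0.0]]
force: [0.5, -0.6, 2.9]
grip_width: 0.0
```

```bash
python3 goal.py .433 .163 .227 -87
```

```text
t 20.4 tcp [0.4332 0.1603 0.2647] F [ 0.4595 -0.5517  2.9121] w 3.208525655268694e-05 q [-70.  20.  57. 125. -23.  46. -85.]
cm [ 3.77  0.   -0.27] rot [0.39 0.03 0.06]
```

Call:
{"api": "drive_tool", "payload": {
  "commands": [
    [[1.2,0,-0.2],[0,0,0],255],
    [[2.4,0,-0.2],[0,0,0],255],
    [[3.6,0,-0.2],[0,0,0],255],
    [[4.8,0,-0.2],[0,0,0],255],
    [[6,0,-0.2],[0,0,0],255]
  ]
}}

```text
time_s: 20.9
tcp_pos: [0.4335, 0.1624, 0.2048]
tcp_rot: [[-0.001, 0.998, 0.059], [-0.0, 0.059, -0.998], [-1.0, -0.001, 0.0]]
force: [-1.0, 0.1, 2.4]
grip_width: -0.0002
```

```bash
python3 goal.py .433 .163 .178 -87
```

```text
t 20.9 tcp [0.4335 0.1624 0.2048] F [-0.9568  0.099   2.4001] w -0.00016569844527216857 q [-63.  25.  50. 128. -31.  39. -78.]
cm [ 2.68 -0.05 -0.06] rot [0.39 0.01 0.04]
```

Call:
{"api": "drive_tool", "payload": {
  "commands": [
    [[0.6,0,0],[0,0,0],255],
    [[1.2,0,0],[0,0,0],255],
    [[1.7,0,0],[0,0,0],255],
    [[2.1,0,0],[0,0,0],255],
    [[2.4,0,0],[0,0,0],255]
  ]
}}

```text
time_s: 21.4
tcp_pos: [0.4337, 0.1625, 0.1818]
tcp_rot: [[-0.0, 0.998, 0.059], [0.0, 0.059, -0.998], [-1.0, -0.0, -0.0]]
force: [-2.2, -0.8, 2.3]
grip_width: -0.0
```

Call:
{"api": "drive_tool", "payload": {
  "commands": [
    [[0.1,0,0],[0,0,0],255],
    [[0.2,0,0],[0,0,0],255],
    [[0.3,0,0],[0,0,0],255]
  ]
}}

```text
time_s: 21.7
tcp_pos: [0.4338, 0.1626, 0.179]
tcp_rot: [[0.0, 0.998, 0.059], [0.0, 0.059, -0.998], [-1.0, 0.0, -0.0]]
force: [-0.9, -1.4, 2.5]
grip_width: 0.0003
```

Call:
{"api": "drive_tool", "payload": {
  "commands": [
    [[0.1,0,0],[0,0,0],255],
    [[0.2,0,0],[0,0,0],255],
    [[0.2,0,0],[0,0,0],255]
  ]
}}

```text
time_s: 22.0
tcp_pos: [0.4341, 0.1626, 0.1769]
tcp_rot: [[0.001, 0.998, 0.059], [-0.0, 0.059, -0.998], [-1.0, 0.001, 0.0]]
force: [-0.0, 0.0, 0.1]
grip_width: -0.0002
```

Call:
{"api": "drive_tool", "payload": {
  "commands": [
    [[0.1,0,0],[0,0,0],255],
    [[0.2,0,0],[0,0,0],255],
    [[0.2,0,0],[0,0,0],255]
  ]
}}

```text
time_s: 22.3
tcp_pos: [0.4344, 0.1626, 0.1765]
tcp_rot: [[-0.0, 0.998, 0.059], [0.002, 0.059, -0.998], [-1.0, -0.0, -0.002]]
force: [-4.4, -0.3, 17.8]
grip_width: 0.0001
```

Call:
{"api": "drive_tool", "payload": {
  "commands": [
    [[0.1,0,0],[0,0,0],255],
    [[0.2,0,0],[0,0,0],255],
    [[0.2,0,0],[0,0,0],255]
  ]
}}

```text
time_s: 22.6
tcp_pos: [0.4344, 0.1626, 0.1762]
tcp_rot: [[-0.002, 0.998, 0.058], [0.005, 0.058, -0.998], [-1.0, -0.001, -0.006]]
force: [-10.0, -1.3, 40.5]
grip_width: -0.0002
```

It meets a firm stop at TCP z 0.176 (tip 0.168, the height of the shut lid's top). Backing off.

Call:
{"api": "drive_tool", "payload": {
  "commands": [
    [[-0.5,0,0],[0,0,0],255],
    [[-2,0,0],[0,0,0],255],
    [[-5,0,0],[0,0,0],255],
    [[-9,0,0],[0,0,0],255],
    [[-13,0,0],[0,0,0],255]
  ]
}}

```text
time_s: 23.1
tcp_pos: [0.4338, 0.1623, 0.304]
tcp_rot: [[0.0, 0.998, 0.058], [-0.001, 0.058, -0.998], [-1.0, -0.0, 0.001]]
force: [-0.1, 0.8, 0.4]
grip_width: -0.0003
```

Call:
{"api": "drive_tool", "payload": {
  "commands": [
    [[-4,0,0],[0,0,0],255],
    [[-8,0,0],[0,0,0],255],
    [[-12,0,0],[0,0,0],255],
    [[-12,0,0],[0,0,0],255],
    [[-12,0,0],[0,0,0],255]
  ]
}}

```text
time_s: 23.6
tcp_pos: [0.4341, 0.1631, 0.4235]
tcp_rot: [[0.001, 0.998, 0.06], [0.003, 0.06, -0.998], [-1.0, 0.002, -0.003]]
force: [0.1, 1.0, 0.0]
grip_width: -0.0001
```

```bash
python3 goal.py .433 .163 .4 -87
python3 - <<'E'
from h import *
grab('wrist','w16');im,_=grab('side','s16');im2,_=grab('top','t16')
a=cv2.resize(im[60:260,240:440],None,fx=3,fy=3)
cv2.imwrite('pics/s16c.png',a[:,:,::-1])
E
```

```text
t 23.6 tcp [0.4341 0.1631 0.4235] F [0.1291 1.0303 0.0147] w -6.0216683146009306e-05 q [ -89.    6.   69.  113.   -6.   65. -104.]
cm [ 2.35 -0.12  0.01] rot [ 0.45 -0.15 -0.09]
```

View pics/s16c.png

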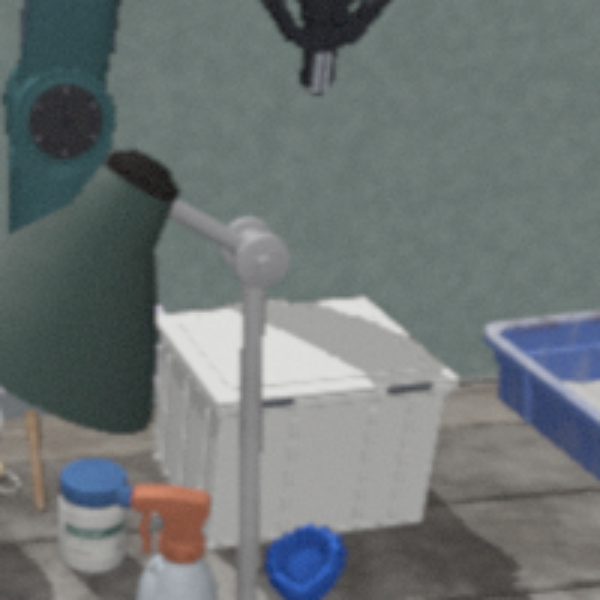

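View pics/t16.png

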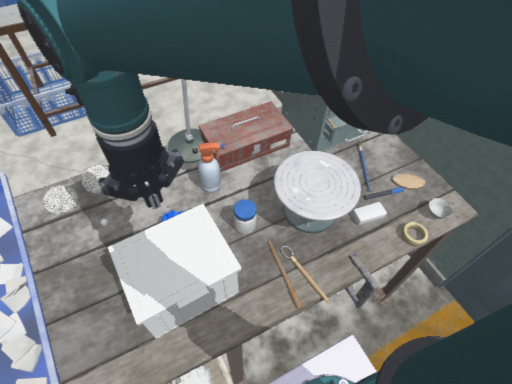

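View pics/w16.png

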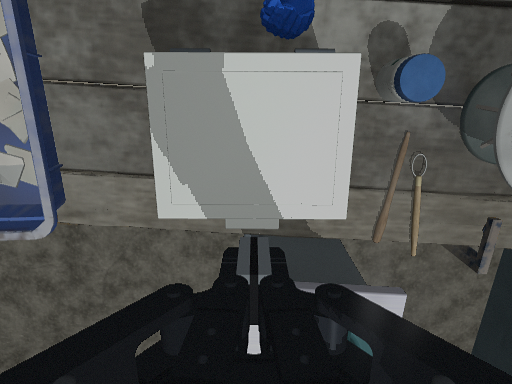

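The lid lies on the rim in all three views (wrist: front edge (159–347,218), lip at (252,224)). Jar, sprayer and block are unmoved. A numeric check of the front edge height before handing in.

Run:
```python
from h import *
_,W=load('w16');im,T=load('t16')
cv2.imwrite('pics/t16c.png',cv2.resize(im[190:340,95:250],None,fx=4,fy=4,interpolation=cv2.INTER_CUBIC)[:,:,::-1])
```

```text
(no output)
```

View pics/t16c.png

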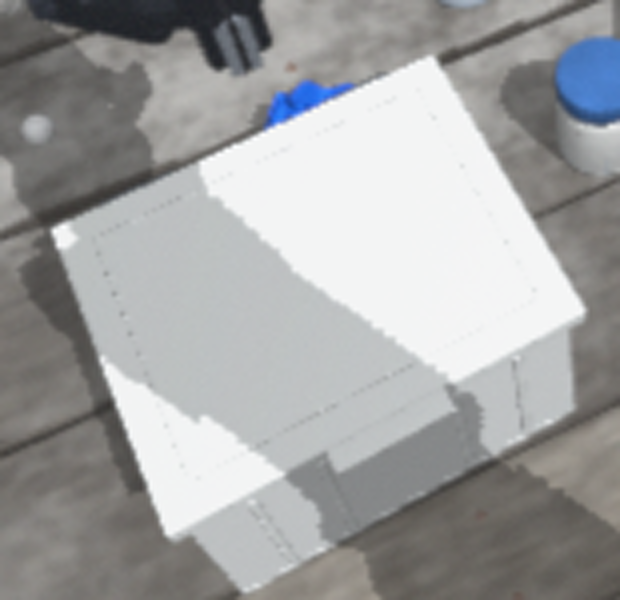

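Run:
```python
from h import *
_,W=load('w16');_,T=load('t16')
f=lambda x,y:(95+x/4,190+y/4)
for w,t in [((159,219),f(172,537)),((347,219),f(584,312)),((145,53),f(52,230)),((360,54),f(434,57))]: print(tri(W,w,T,t))
s=env.get_state();print(s['force'],s['joint_vel'].round(2),s['time_s'])
```

```text
(array([0.3471, 0.2827, 0.162 ]), np.float64(0.000806333031135128))
(array([0.3625, 0.0396, 0.1639]), np.float64(0.005155355806190499))
(array([0.5487, 0.2957, 0.1584]), np.float64(0.002810861363663914))
(array([0.5613, 0.0506, 0.1604]), np.float64(0.0019648993940204113))
[-0.5374 -0.2777 -0.4733] [ 0.41  0.52  0.05  0.08  0.22  0.03 -0.09] 23.75
```

```bash
python3 -c "
from rig import env
print(env.close_job())"
```

```text
the job is handed in; nothing more can be done
None
```

I lifted the bat by the bow's grip with the bud on it, set it down level on the slab in the damp box, closed the lid, and handed the job in at about 23.8 s. The hand-in reports no verdict.

**Set-down:** The bat touched the slab at TCP z 0.1286 m, against a predicted 0.129 m. After release the force read about zero. Pictures taken before closing showed the bat inside the slab's outline, with the bud upright in its middle. The lid hid both after that, so they were not seen again.

**Lid:** I pressed it to a firm stop at about 40 N, with the fingertips at 0.168 m. Afterwards its front and rear corners measured within about 4 mm of each other in height (about 0.02 rad, within measurement error), so it is shut.

**End state:** The arm was about 0.25 m above the lid, touching nothing. The jar, sprayer and block looked unmoved in the last pictures; I did not measure them.

**What disagreed or went wrong:**
- **Slab height:** camera measurements gave 6–14 mm, against the stated 19 mm. The touch-down confirmed 19 mm.
- **First lid push:** the lid's lip seems to have caught under the finger linkage, at 31 N upward. I backed off, turned the gripper 90° and finished the push at about 2–3 N. The only higher force was the final press to the stop.

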